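# Fit the bayonet filters and prime the can on the sprung fill pad

## Task

Fit every white filter cartridge that is on the bench into a free socket of the gas manifold: set it on the socket, press lightly and turn it until its lugs find the slots and it drops fully home; never force it. When all are home, hold the black screw-lid can upright on the round sprung fill pad, press it fully down for about two seconds, and then stand it upright in the steel dish; leave the other things on the bench alone.

Things in the scene. Friction and masses are not known exactly. Their poses are not given: they have to be found in the camera images.
- filter_a: Bayonet filter cartridge, 50 mm tall, upright at any heading. Origin: centre of underside, z up. Steel foot 40 mm wide, 16 high; two opposite lugs along its x axis, 9 mm wide, 8 to 16 mm up, ending 27.5 mm from the axis; white flange 58 mm wide, 16 to 21 mm up; on it a grip bar 42 mm long along x, 16 thick along y, up to 50 mm: pinch it across y. A half turn makes no difference. None if absent.
- filter_b: Bayonet filter cartridge like filter_a (120 g, heavy foot; None if absent). Its foot enters a socket 8 mm, the lowest 3 mm bevelled, before the lugs rest on the ring; when the lugs are within about 0.07 rad of the slots it drops 8 mm more, until the flange lies on the ring.
- filter_c: Bayonet filter cartridge like filter_a. Three or four of the cartridges a, b, c, d are on the bench; an absent one reads None from the start.
- manifold: Grey gas manifold, a fixed plate 96 x 285 x 12 mm with four aluminium bayonet rings (sockets a to d) in a row along its y axis, 70 mm apart, socket_a at the +y end. Origin: centre of the underside, z up.
- socket_a (a point): Centre of the top of the first ring, 30 mm above the bench; axes as the manifold's. Each ring is 18 mm high, bore 43 mm, about 66 mm outside, with two opposite open slots 12.5 mm wide. A seated cartridge's origin lies 16 mm below this point; one whose lugs rest on the ring, 8 mm below. Any cartridge fits any socket.
- socket_b (a point): The same for the second ring. Each ring stands turned by an unknown angle, up to 0.6 rad either way from where its slots lie along the manifold's x axis; this angle is not reported (look from above or feel for it by turning). The rings are stiff: they stay put in light handling and slip, harmlessly, at 0.8 N m.
- socket_c (a point): The same for the third ring
- can: Black screw-lid can, about 60 to 110 g, 59 mm tall, body 39 mm and lid (upper 19 mm) 41 mm diameter. Origin: centre of the underside, z up. It stands upright on the bench.
- pad_top (a point): Centre of the top of the round black sprung fill pad, 52 mm diameter, 26 mm above the bench when up, on a round grey housing 68 mm wide and 12 mm high, fixed to the bench.
- pad (a joint): How far the fill pad is pressed down, m: 0 up, 0.010 fully down. A spring resists with 3 N at first and 10 N fully down.
- dish_floor (a point): Centre of the inner floor of the fixed steel dish, 4 mm above the bench; inner diameter 72 mm, rim 8 mm above the floor.
- puck_d: Bystander: beige puck 32 mm diameter, 20 mm high, loose on the bench. Leave it alone.
- filter_d: Bayonet filter cartridge like filter_a
- socket_d (a point): The same for the fourth ring
Not all that is in view belongs to the job. What is shaped like the filter_d but green or turquoise is not meant.

How it is judged:
By the outcome, as a careful person would: the job done as asked, in the order asked, and still so for the second after the job is handed in, with the robot touching nothing.
Of filter_a, filter_b, filter_c, filter_d only 3 to 4 are there at a start; the rules pass over those that are not, and their reading is None.
At some moment in a run one of filter_a, filter_b, filter_c, filter_d may be knocked a few centimetres aside while the robot is not near it.
It also fails if it takes over 210 s, if anything falls off the work surface, if the arm or the gripper's body presses on something with over 40 N, if the wrist force passes 120 N, or if a joint passes its speed limit or range.

## Robot

A 6-joint arm with a two-finger parallel gripper is mounted at the origin on a cart in front of the work surface, level with it; the furniture and walls round the work are solid. World frame = base frame: x ahead of the robot, y to its left, z up, the work surface at z = 0. Lengths are in m, angles in degrees, forces in N, time in s.
With the tool pointing down it reaches from about 0.35 to 0.775 m from the base axis. Payload 5.5 kg.
Tool frame: the origin (TCP) lies on the front face of the gripper's body, between the roots of the fingers; the fingertips stand 73 mm ahead of it and the grasp point (between the pads) lies 54 mm ahead of it; z points along the fingers, y is the line along which they close (so a half turn about z gives the same grasp; the last joint's range is limited). The gripper opens to 85 mm and grips with 20 to 120 N. Pads are 22 mm wide; open, the fingers measure 114 mm over their backs; the gripper's body (76 mm by 85 mm) begins 54 mm behind the grasp point. The pads swing forward as they close: fully open they stand 13 mm farther back than shut.
Start: joints at [63.908, 17.945, 2.641, 74.691, 0, 82.002], TCP at [0.179, 0.547, 0.304] pointing down, gripper open.
Joint ranges: [-158.12, 158.12], [-49.38, 96.58], [-58.88, 72.47], [-126.05, 133.96], [-84.25, 85.87], [-180, 180]. Speed limits (degrees/s): [147.25, 147.25, 180, 180, 180, 180].

## Interface

Orientations are given as [roll, pitch, yaw] about the fixed x, y, z axes, in that order (R = Rz(yaw) Ry(pitch) Rx(roll)).
In Python, from rig import get_obs, eyes, manip gives the robot as it stands.
- The arm moves only by the shell command python3 -m pendant 'ROWS'. ROWS is JSON, a list of rows, each an object of numbers: "hand": the closure, from 0 (fully open) to 1 (shut); "dx", "dy", "dz": the shift along the tool's x, y, z in units of 0.025 m (1.0 is 0.025 m); "wx", "wy", "wz": the turn, a rotation vector about the tool's x, y, z in units of 6 degrees (1.0 is 6 degrees). In form: [{"hand": .., "dx": .., "dy": .., "dz": .., "wx": .., "wy": .., "wz": ..}, ...]. A call has 1 to 8 rows; each row shifts and turns the commanded pose from where the row before left it, along the tool's axes as they then stand; what a row does not reach is not made up. A row lasts 1/12 s, in which the tool goes at most 41.7 mm and 7.16 degrees, less where a joint would pass 70% of its speed; a pose out of reach is approached as far as the arm can. A call with a number of a shift or a turn outside -1 to 1 is refused whole. A call with a gripper value outside its range is refused whole. The fingers move at their own pace and stop on an object; the grip force is fixed at half the most. Time passes only in rows, so rows that do not move let the fingers close. It gives the time, the measured TCP pose, the force, the opening and the grip force at its end, in the units of the state.
- get_obs(): the state, without advancing time (a new reading comes with each control period).
- eyes.read_camera(name): name is "side" or "top"; returns a dict with "img" (400x640x3 uint8, red, green, blue), "vfov" (degrees; the focal length in pixels is half the picture's height over the tangent of half this angle, whatever the lens; pixels are square), "cx", "cy" (the principal point, pixels), "k1" (the pictures are not rectified: a ray, as slopes to the right and down, at radius r is drawn at 1 + k1 r^2 times it, then the intrinsics apply), "R" (3x3) and "t" (3): a world point X has camera coordinates R X + t. Camera axes: x right, y down, z forward; pixel columns grow to the right and rows downward; lengths in m; the calibration is good to about 2 mm. A picture is of the moment at which its call begins. There is no depth.
- manip.finish_job(): hands the job in; it is judged then, once.
The state is a dict: "clock": time; "joint_positions": joint angles; "qd": joint speeds; "tau": joint torques, N m; "tcp_pos": TCP position; "tool_rot": TCP orientation; "contact_force": force on the tool from outside, world axes, zero at the start; "ft_torque": the same for the moment, N m; "width": opening from 0.0 (shut) to 1.0 (fully open); "finger_force": force on a finger pad.
Only numpy, scipy, OpenCV 4.12 (cv2) and the standard library are available. Lean on these libraries where they do the work, as an engineer would, in place of code of your own. Each camera call takes 0.05 s, during which the arm holds its last target. There are 200 camera calls.

## Working session

There is one attempt and no reset: what is moved stays moved. The work goes in short steps, Python scripts to look and compute and a shell command to move; the robot and the scene stay as the last step left them, time stands still between calls to the robot, and variables do not carry over. Pictures are saved under pics/ and viewed, at most 14 in all, crops included, and the job is handed in when it is done.

```bash
ls; mkdir -p pics; cat > h.py <<'E'
import numpy as np, cv2
from rig import get_obs, eyes, manip
def cam(n):
    c=eyes.read_camera(n); c['R']=np.array(c['R']); c['t']=np.array(c['t']); c['img']=np.array(c['img']); 
    f=200/np.tan(np.radians(c['vfov'])/2); c['K']=np.array([[f,0,c['cx']],[0,f,c['cy']],[0,0,1.]]); c['D']=np.array([c['k1'],0,0,0,0.]); return c
def p2w(c,uv,z):
    uv=np.array(uv,float).reshape(-1,1,2)
    n=cv2.undistortPoints(uv,c['K'],c['D']).reshape(-1,2)
    d=np.c_[n,np.ones(len(n))]@c['R']; o=-c['R'].T@c['t']
    s=(z-o[2])/d[:,2]; return o+d*s[:,None]
def w2p(c,X):
    return cv2.projectPoints(np.array(X,float).reshape(-1,1,3),cv2.Rodrigues(c['R'])[0],c['t'],c['K'],c['D'])[0].reshape(-1,2)
def save(im,name): cv2.imwrite('pics/'+name,im[:,:,::-1])
E
python3 - <<'E'
from h import *
for n in('top','side'):
    c=cam(n); save(c['img'],n+'0.png'); print(n,c['vfov'],c['k1'],-c['R'].T@c['t'],c['R'].round(2).tolist())
print(get_obs())
E
```

```text
pics
top 42.12140510163484 -0.12092361393532128 [0.32451663 0.0234998  1.38537757] [[0.0, -1.0, 0.02], [-0.99, -0.01, -0.1], [0.1, -0.02, -0.99]]
side 43.16305908071506 -0.12007178180161372 [0.34781745 1.02970299 0.75060843] [[-0.99, -0.12, 0.01], [-0.08, 0.55, -0.83], [0.09, -0.83, -0.56]]
{'clock': 0.1, 'joint_positions': array([ 6.39091199e+01,  1.79862926e+01,  2.58371065e+00,  7.46909778e+01,
       -2.29579829e-04,  8.20004046e+01]), 'qd': array([ 0.05794371, -0.12401892,  0.19128494,  0.10856066,  0.08463681,
        0.05173414]), 'tau': array([ 1.81391217e-03, -4.81726491e+01,  2.99242848e+01,  1.27832484e-02,
       -1.97051559e-04, -3.53894194e-06]), 'tcp_pos': array([0.17842605, 0.54626003, 0.30310163]), 'tool_rot': array([-1.79907319e+02, -1.27929971e-02,  1.61908705e+02]), 'contact_force': array([-0.60873946,  0.460655  ,  0.04381276]), 'ft_torque': array([ 0.01393389, -0.01789935,  0.02812739]), 'finger_force': 0.0, 'width': 1.0013980890283167}
```

View pics/top0.png

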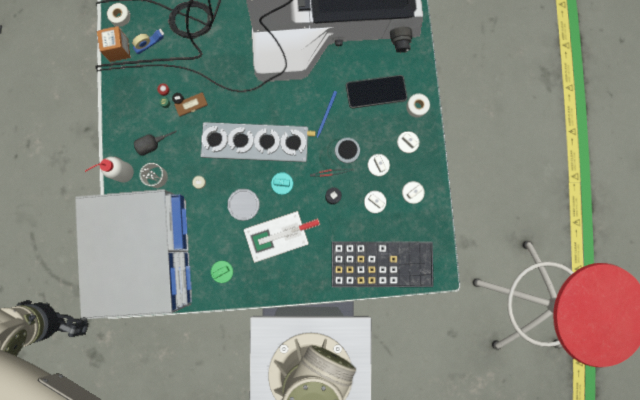

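View pics/side0.png

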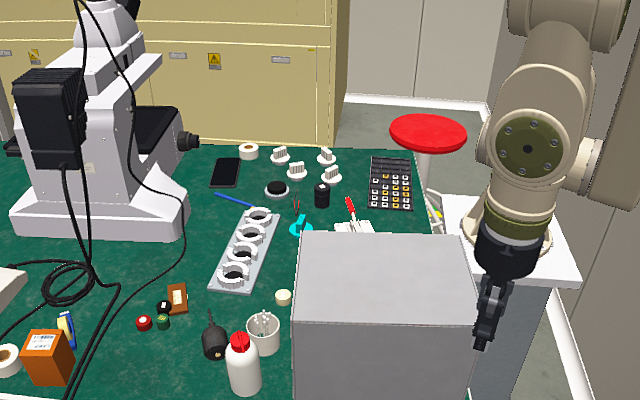

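Top view: four white cartridges at (408,142), (378,164), (375,201) and (413,192). A tape roll is at (418,104), and the green (221,272) and turquoise (282,183) look-alikes are not meant. The can is at (333,196), not the small black item at (178,98). The pad is at (347,150), the dish at (243,205) and the manifold at (254,141). I'll confirm with an enlarged crop.

```bash
cat >> h.py <<'E'
def blobs(m,amin=30):
    n,l,s,ce=cv2.connectedComponentsWithStats(m.astype(np.uint8)); return [(ce[i],s[i],l==i) for i in range(1,n) if s[i,4]>=amin]
E
python3 - <<'E'
from h import *
c=cam('top'); im=c['img']
save(cv2.resize(im[95:225,195:435],None,fx=3.3,fy=3.3,interpolation=cv2.INTER_CUBIC),'crop1.png')
hsv=cv2.cvtColor(im,cv2.COLOR_RGB2HSV)
w=(hsv[...,2]>200)&(hsv[...,1]<40); 
for ce,s,_ in blobs(w,60):
    if 180<ce[0]<450 and 90<ce[1]<290: print('W',ce.round(1),s,p2w(c,ce,.021)[0].round(4))
b=(hsv[...,2]<60)
for ce,s,_ in blobs(b,60):
    if 180<ce[0]<450 and 90<ce[1]<240: print('B',ce.round(1),s,p2w(c,ce,.026)[0].round(4))
g=(hsv[...,1]<60)&(hsv[...,2]>90)
for ce,s,_ in blobs(g,60):
    if 180<ce[0]<450 and 90<ce[1]<240: print('G',ce.round(1),s,p2w(c,ce,.012)[0].round(4))
print(p2w(c,[[78,198],[164,192],[170,312],[80,318]],.15).round(3))
E
```

```text
W [418.5 103.9] [409  94  20  21 248] [ 0.7242 -0.2912  0.021 ]
W [206.8 135.1] [202 126  15  22 112] [0.6324 0.281  0.021 ]
W [233.7 135. ] [228 127  16  22 103] [0.6328 0.2086 0.021 ]
W [220.9 141.1] [212 129  15  22  98] [0.616  0.2427 0.021 ]
W [258.5 138.8] [254 128  12  24 109] [0.6227 0.1419 0.021 ]
W [274.3 141.3] [267 129  13  24 108] [0.6162 0.0996 0.021 ]
W [246.8 143. ] [237 131  16  21 105] [0.6112 0.1732 0.021 ]
W [300.1 138.2] [291 130  15  22 110] [0.625  0.0309 0.021 ]
W [285.3 144.6] [281 133  14  21 102] [0.6075 0.0701 0.021 ]
W [408.  141.5] [398 132  21  20 296] [ 0.6192 -0.2601  0.021 ]
W [378.4 164.6] [368 155  21  21 316] [ 0.5552 -0.1789  0.021 ]
W [198.1 181.5] [193 177  11  10  90] [0.5066 0.3008 0.021 ]
W [413.2 191.9] [403 182  21  21 339] [ 0.4823 -0.2716  0.021 ]
W [375.  201.4] [365 191  21  22 335] [ 0.4564 -0.1687  0.021 ]
W [277.7 235.6] [ 244  212   64   50 1520] [0.3647 0.0878 0.021 ]
B [376.2  90.8] [ 347   76   59   31 1357] [ 0.7576 -0.1748  0.026 ]
B [214.2 139. ] [208 133  13  13 128] [0.6207 0.26   0.026 ]
B [240.3 139.8] [234 134  13  12 12
[... 369 characters left out ...]
183  99  15  10  88] [0.7219 0.3312 0.012 ]
G [254.1 141.9] [ 200  122  110   40 3196] [0.6162 0.1545 0.012 ]
G [407.9 141.7] [397 131  23  23 413] [ 0.6207 -0.2617  0.012 ]
G [346.5 150.6] [334 137  26  27 266] [ 0.5941 -0.0944  0.012 ]
G [378.2 164.6] [367 153  23  24 425] [ 0.5567 -0.1798  0.012 ]
G [198.6 181.7] [192 175  14  14 155] [0.5073 0.3012 0.012 ]
G [413. 192.] [402 181  23  23 427] [ 0.4832 -0.2731  0.012 ]
G [243.  204.3] [227 189  33  32 834] [0.4475 0.1811 0.012 ]
G [374.8 201.4] [364 190  23  24 427] [ 0.4572 -0.1696  0.012 ]
G [276.5 236.1] [ 243  211   66   52 1943] [0.3637 0.0913 0.012 ]
[[0.448 0.57  0.15 ]
 [0.464 0.357 0.15 ]
 [0.179 0.335 0.15 ]
 [0.16  0.554 0.15 ]]
```

View pics/crop1.png

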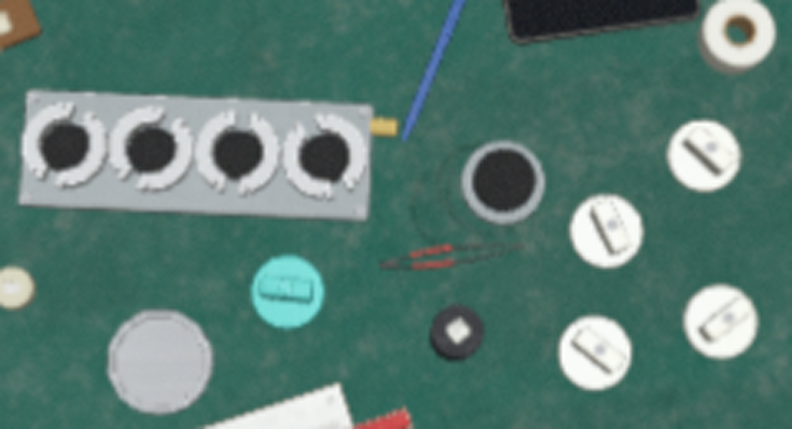

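The crop confirms all four white cartridges, the black can with a white lid label at (333,196), the pad at (347,150), the dish at (243,205), and ring slots that are visible. Next I measure slot angles, bar headings and centres.

```bash
cat >> h.py <<'E'
def polar(c,ctr,z,r,n=180):
    a=np.arange(n)*2*np.pi/n; v=0
    g=cv2.cvtColor(c['img'],cv2.COLOR_RGB2GRAY).astype(np.float32)
    for rr in r:
        P=w2p(c,np.c_[ctr[0]+rr*np.cos(a),ctr[1]+rr*np.sin(a),np.full(n,z)]).astype(np.float32)
        v=v+cv2.remap(g,P[:,0].copy().reshape(-1,1),P[:,1].copy().reshape(-1,1),cv2.INTER_LINEAR).ravel()
    return np.degrees(a),v/len(r)
def filt(c):
    hsv=cv2.cvtColor(c['img'],cv2.COLOR_RGB2HSV); g=(hsv[...,1]<60)&(hsv[...,2]>90); out=[]
    for ce,s,m in blobs(g,200):
        if 355<ce[0]<440 and 120<ce[1]<230 and s[4]<700:
            k=cv2.morphologyEx(m.astype(np.uint8),cv2.MORPH_CLOSE,np.ones((5,5)))
            P0=p2w(c,ce,.019)[0]; v,u=np.nonzero(k); gr=c['img'].min(2)[v,u].astype(float)
            W=p2w(c,np.c_[u,v],.035)[:,:2]; d=np.hypot(*(p2w(c,np.c_[u,v],.021)[:,:2]-P0[:2]).T)<.025
            med=np.median(gr[d]); wt=np.clip(med-20-gr,0,None)*d; mu=(W*wt[:,None]).sum(0)/wt.sum(); Q=W-mu
            C=(Q*wt[:,None]).T@Q/wt.sum(); e,V=np.linalg.eigh(C)
            out.append((P0[:2].round(4),ce.round(1),round(float(np.degrees(np.arctan2(V[1,1],V[0,1]))%180),1),round(float((e[1]/e[0])**.5),2)))
    return out
E
python3 - <<'E'
from h import *
c=cam('top')
q=np.array([[27,90],[372,106],[368,218],[20,204]])/3.3+[195,95]
P=p2w(c,q,.012)[:,:2]; m=P.mean(0); print('corners',P.round(4).tolist(),m.round(4))
ax=(P[0]+P[3]-P[1]-P[2]); ax/=np.hypot(*ax); yaw=np.degrees(np.arctan2(-ax[0],ax[1])); print('yaw',yaw, np.hypot(*(P[0]-P[1])),np.hypot(*(P[0]-P[3])))
hsv=cv2.cvtColor(c['img'],cv2.COLOR_RGB2HSV)
for k in range(4):
    s=m+ax*(.105-.07*k); a,v=polar(c,s,.03,[.025,.027,.029],90)
    a=(a-yaw+180)%360-180; o=np.argsort(a); a,v=a[o],v[o]
    print(k,s.round(4)); 
    for lo,hi in((-50,50),(130,230)):
        aa=np.where(a<lo,a+360,a); i=(aa>=lo)&(aa<=hi); o=np.argsort(aa[i]); print(' ',int(aa[i][o][0]),v[i][o].astype(int).tolist())
for f in filt(c): print(f)
h=cv2.resize(c['img'][120:165,195:315],None,fx=6.6,fy=6.6,interpolation=cv2.INTER_LANCZOS4)
h2=cv2.resize(c['img'][128:216,360:430],None,fx=6.6/2,fy=6.6/2,interpolation=cv2.INTER_LANCZOS4)
save(np.vstack([h,np.pad(h2,((0,0),(0,h.shape[1]-h2.shape[1]),(0,0)))]),'crop2.png')
# can: dark-lid blob
r=hsv[180:212,318:348]; d=blobs(r[...,2]<75,20)
for ce,s,_ in d: print('can',ce+[318,180],s,p2w(c,ce+[318,180],.055)[0],p2w(c,ce+[318,180],.03)[0])
c=cam('side'); hs=cv2.cvtColor(c['img'],cv2.COLOR_RGB2HSV)
for ce,s,_ in blobs((hs[...,2]<60)[175:215,305:340],40): print('side',ce+[305,175],s)
E
```

```text
corners [[0.6698, 0.2937], [0.6578, 0.0104], [0.5648, 0.0132], [0.5748, 0.2965]] [0.6168 0.1534]
yaw -2.226406676185095 0.2835216525884474 0.09506122336326987
0 [0.6209 0.2584]
  -49 [217, 212, 209, 209, 208, 197, 185, 178, 173, 162, 145, 152, 180, 203, 206, 210, 212, 216, 217, 212, 210, 210, 210, 209, 210]
  130 [215, 212, 205, 178, 142, 136, 154, 172, 177, 186, 201, 214, 214, 210, 209, 215, 217, 216, 216, 217, 217, 216, 215, 214, 214]
1 [0.6181 0.1884]
  -49 [209, 213, 216, 209, 192, 179, 174, 166, 151, 148, 172, 196, 208, 211, 214, 216, 218, 218, 216, 211, 210, 211, 211, 212, 214]
  130 [206, 186, 154, 140, 151, 164, 172, 184, 202, 214, 212, 205, 208, 212, 215, 217, 217, 217, 215, 215, 216, 216, 216, 216, 216]
2 [0.6154 0.1185]
  -49 [217, 218, 218, 218, 218, 217, 216, 213, 199, 178, 175, 175, 174, 169, 170, 183, 210, 213, 210, 208, 209, 212, 213, 216, 214]
  130 [214, 216, 212, 208, 207, 209, 196, 174, 165, 166, 168, 169, 173, 184, 200, 208, 204, 209, 214, 216, 215, 216, 215, 216, 216]
3 [0.6127 0.0485]
  -49 [219, 219, 218, 218, 218, 217, 218, 218, 217, 217, 216, 214, 213, 213, 212, 208, 184, 167, 171, 174, 175, 176, 184, 197, 207]
  130 [216, 218, 219, 219, 218, 217, 217, 218, 217, 215, 216, 213, 210, 211, 218, 200, 183, 174, 170, 169, 168, 168, 185, 209, 214]
(array([ 0.6192, -0.2602]), array([407.9, 141.7]), 46.8, 3.74)
(array([ 0.5556, -0.1787]), array([378.2, 164.6]), 27.0, 3.19)
(array([ 0.4823, -0.2716]), array([413., 192.]), 133.1, 2.21)
(array([ 0.4566, -0.1686]), array([374.8, 201.4]), 50.6, 3.5)
can [332.30578512 196.16528926] [  7   8  17  16 121] [ 0.46602943 -0.05346426  0.055     ] [ 0.46868869 -0.05491054  0.03      ]
side [321.92580645 196.7483871 ] [  9   7  16  27 310]
```

View pics/crop2.png

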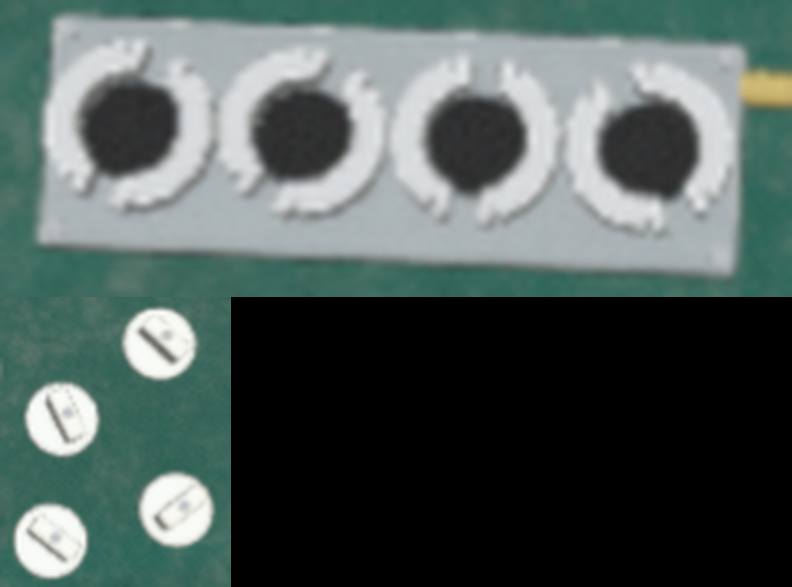

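The rings' slots show clearly as gaps: upper/lower openings at about (155,60)/(100,185) in ring a, and so on to ring d. Bars have a dark side edge that gives the heading. World slot angles are about -22, -29, -8 and +25°. Now I plan the approach, checking the height of the grey box first.

```bash
cat >> h.py <<'E'
from scipy.spatial.transform import Rotation as Ro
def plan(xyz,yaw=None):
    s=get_obs(); R=Ro.from_euler('xyz',s['tool_rot'],degrees=True); p=np.array(s['tcp_pos'])
    d=R.inv().apply(np.array(xyz)-p)/.025
    print('t%.1f'%s['clock'],'pos',p.round(4),'rpy',s['tool_rot'].round(1),'F',s['contact_force'].round(1),'w%.2f'%s['width'],'ff%.0f'%s['finger_force'])
    msg='units dx,dy,dz '+str(d.round(2))
    if yaw is not None:
        dy=(yaw-s['tool_rot'][2]+180)%360-180; T=Ro.from_euler('xyz',[180,0,s['tool_rot'][2]+dy],degrees=True)
        msg+=' w '+str((np.degrees((R.inv()*T).as_rotvec())/6).round(2))
    print(msg)
E
python3 - <<'E'
from h import *
t=cam('top'); s=cam('side')
for z in (.1,.15,.2,.25,.3): print(z,p2w(t,[164,192],z).round(3),w2p(s,p2w(t,[164,192],z)).round())
plan([.45,.3,.33],180)
E
```

```text
0.1 [[0.469 0.37  0.1  ]] [[294. 290.]]
0.15 [[0.464 0.357 0.15 ]] [[298. 265.]]
0.2 [[0.458 0.343 0.2  ]] [[302. 239.]]
0.25 [[0.452 0.33  0.25 ]] [[306. 211.]]
0.3 [[0.447 0.316 0.3  ]] [[310. 183.]]
t0.3 pos [0.1786 0.5465 0.3037] rpy [-180.    -0.   161.9] F [ 0.3 -0.4  0.3] w1.00 ff0
units dx,dy,dz [-13.38  -6.    -1.05] w [-0.   -0.   -3.02]
```

```bash
python3 -m pendant '[{"dz":-1,"hand":0.4},{"wz":-1,"hand":0.4},{"wz":-1,"hand":0.4},{"wz":-1,"hand":0.4}]'
python3 -m pendant '[{"dx":-0.9,"dy":-0.82,"hand":0.4},{"dx":-0.9,"dy":-0.82,"hand":0.4},{"dx":-0.9,"dy":-0.82,"hand":0.4},{"dx":-0.9,"dy":-0.82,"hand":0.4},{"dx":-0.9,"dy":-0.82,"hand":0.4},{"dx":-0.9,"dy":-0.82,"hand":0.4}]'
python3 -m pendant '[{"dx":-0.9,"dy":-0.82,"hand":0.4},{"dx":-0.9,"dy":-0.82,"hand":0.4},{"dx":-0.9,"dy":-0.82,"hand":0.4},{"dx":-0.9,"dy":-0.82,"hand":0.4},{"dx":-0.9,"dy":-0.82,"hand":0.4},{"dx":-0.9,"dy":-0.82,"hand":0.4}]'
python3 -m pendant '[{"dx":-0.2,"dy":-0.95,"hand":0.4},{"dx":-0.2,"dy":-0.95,"hand":0.4},{"dx":-0.2,"dy":-0.95,"hand":0.4},{"dx":-0.2,"dy":-0.95,"hand":0.4},{"dx":-0.2,"dy":-0.95,"hand":0.4},{"hand":0.4}]'
python3 - <<'E'
from h import *
for f in filt(cam('top')): print(f)
plan([.5556,-.1787,.2],207)
E
```

```text
(array([ 0.6192, -0.2602]), array([407.9, 141.7]), 46.7, 3.71)
(array([ 0.5555, -0.1788]), array([378.3, 164.6]), 27.0, 3.12)
(array([ 0.4824, -0.2715]), array([413., 192.]), 133.3, 2.22)
(array([ 0.4565, -0.1685]), array([374.8, 201.4]), 50.5, 3.53)
t0.4 pos [0.1786 0.5465 0.3038] rpy [-180.    -0.   161.9] F [-0.8  1.   0.1] w1.00 ff0
units dx,dy,dz [-23.34 -22.89   4.16] w [-0.   -0.   -7.52]validation failed for argument at $[0]...
validation failed for argument at $[0]...
validation failed for argument at $[0]...
validation failed for argument at $[0]...
```

```bash
python3 -m pendant '[{"hand":0.4,"dx":0,"dy":0,"dz":-1,"wx":0,"wy":0,"wz":0},{"hand":0.4,"dx":0,"dy":0,"dz":0,"wx":0,"wy":0,"wz":-1},{"hand":0.4,"dx":0,"dy":0,"dz":0,"wx":0,"wy":0,"wz":-1},{"hand":0.4,"dx":0,"dy":0,"dz":0,"wx":0,"wy":0,"wz":-1}]' && python3 -m pendant '[{"hand":0.4,"dz":0.01}]'
```

```text
clock: 0.73
tcp_pos: [0.1787, 0.5468, 0.3295]
tool_rot: [179.9, 0.0, -179.8]
contact_force: [-0.4, -0.1, 0.2]
width: 0.596
finger_force: 0.0validation failed for argument at $[0]...
```

```bash

python3 -m pendant '[{"hand":0.4,"dx":-0.9,"dy":-0.82,"dz":0,"wx":0,"wy":0,"wz":0},{"hand":0.4,"dx":-0.9,"dy":-0.82,"dz":0,"wx":0,"wy":0,"wz":0},{"hand":0.4,"dx":-0.9,"dy":-0.82,"dz":0,"wx":0,"wy":0,"wz":0},{"hand":0.4,"dx":-0.9,"dy":-0.82,"dz":0,"wx":0,"wy":0,"wz":0},{"hand":0.4,"dx":-0.9,"dy":-0.82,"dz":0,"wx":0,"wy":0,"wz":0},{"hand":0.4,"dx":-0.9,"dy":-0.82,"dz":0,"wx":0,"wy":0,"wz":0}]' | head -3
python3 -m pendant '[{"hand":0.4,"dx":-0.9,"dy":-0.82,"dz":0,"wx":0,"wy":0,"wz":0},{"hand":0.4,"dx":-0.9,"dy":-0.82,"dz":0,"wx":0,"wy":0,"wz":0},{"hand":0.4,"dx":-0.9,"dy":-0.82,"dz":0,"wx":0,"wy":0,"wz":0},{"hand":0.4,"dx":-0.9,"dy":-0.82,"dz":0,"wx":0,"wy":0,"wz":0},{"hand":0.4,"dx":-0.9,"dy":-0.82,"dz":0,"wx":0,"wy":0,"wz":0},{"hand":0.4,"dx":-0.9,"dy":-0.82,"dz":0,"wx":0,"wy":0,"wz":0}]'| head -3
python3 -m pendant '[{"hand":0.4,"dx":-0.2,"dy":-0.95,"dz":0,"wx":0,"wy":0,"wz":0},{"hand":0.4,"dx":-0.2,"dy":-0.95,"dz":0,"wx":0,"wy":0,"wz":0},{"hand":0.4,"dx":-0.2,"dy":-0.95,"dz":0,"wx":0,"wy":0,"wz":0},{"hand":0.4,"dx":-0.2,"dy":-0.95,"dz":0,"wx":0,"wy":0,"wz":0},{"hand":0.4,"dx":-0.2,"dy":-0.95,"dz":0,"wx":0,"wy":0,"wz":0},{"hand":0.4,"dx":-0.2,"dy":-0.95,"dz":0,"wx":0,"wy":0,"wz":0},{"hand":0.4,"dx":-0.2,"dy":-0.95,"dz":0,"wx":0,"wy":0,"wz":0},{"hand":0.4,"dx":-0.2,"dy":-0.95,"dz":0,"wx":0,"wy":0,"wz":0}]'| head -3
python3 - <<'E'
from h import *
for f in filt(cam('top')): print(f)
plan([.5556,-.1787,.2],207)
E
```

```text
clock: 1.23
tcp_pos: [0.3142, 0.4223, 0.329]
tool_rot: [180.0, 0.0, 179.9]
clock: 1.73
tcp_pos: [0.4491, 0.299, 0.3291]
tool_rot: [180.0, 0.0, 179.9]
clock: 2.4
tcp_pos: [0.488, 0.1089, 0.329]
tool_rot: [180.0, 0.0, 179.9]
(array([ 0.6192, -0.2602]), array([407.9, 141.7]), 46.8, 3.66)
(array([ 0.5555, -0.1787]), array([378.2, 164.6]), 27.0, 3.23)
(array([ 0.4824, -0.2715]), array([413., 192.]), 133.6, 2.22)
(array([ 0.4566, -0.1685]), array([374.8, 201.4]), 50.5, 3.51)
t2.5 pos [0.489  0.1058 0.3289] rpy [-1.799e+02  1.000e-01  1.797e+02] F [ 1.1 -1.8  0.5] w0.60 ff0
units dx,dy,dz [ -2.71 -11.35   5.19] w [-0.03  0.   -4.54]
```

```bash

python3 -m pendant '[{"hand":0.4,"dx":-0.22,"dy":-0.95,"dz":0.4,"wx":0,"wy":0,"wz":0},{"hand":0.4,"dx":-0.22,"dy":-0.95,"dz":0.4,"wx":0,"wy":0,"wz":0},{"hand":0.4,"dx":-0.22,"dy":-0.95,"dz":0.4,"wx":0,"wy":0,"wz":0},{"hand":0.4,"dx":-0.22,"dy":-0.95,"dz":0.4,"wx":0,"wy":0,"wz":0},{"hand":0.4,"dx":-0.22,"dy":-0.95,"dz":0.4,"wx":0,"wy":0,"wz":0},{"hand":0.4,"dx":-0.22,"dy":-0.95,"dz":0.4,"wx":0,"wy":0,"wz":0}]'| head -3
python3 -m pendant '[{"hand":0.4,"dx":-0.22,"dy":-0.95,"dz":0.4,"wx":0,"wy":0,"wz":0},{"hand":0.4,"dx":-0.22,"dy":-0.95,"dz":0.4,"wx":0,"wy":0,"wz":0},{"hand":0.4,"dx":-0.22,"dy":-0.95,"dz":0.4,"wx":0,"wy":0,"wz":0},{"hand":0.4,"dx":-0.22,"dy":-0.95,"dz":0.4,"wx":0,"wy":0,"wz":0},{"hand":0.4,"dx":-0.22,"dy":-0.95,"dz":0.4,"wx":0,"wy":0,"wz":0},{"hand":0.4,"dx":-0.22,"dy":-0.95,"dz":0.4,"wx":0,"wy":0,"wz":0}]'| head -3
python3 -m pendant '[{"hand":0.4,"dx":0,"dy":0,"dz":0,"wx":0,"wy":0,"wz":-0.9},{"hand":0.4,"dx":0,"dy":0,"dz":0,"wx":0,"wy":0,"wz":-0.9},{"hand":0.4,"dx":0,"dy":0,"dz":0,"wx":0,"wy":0,"wz":-0.9},{"hand":0.4,"dx":0,"dy":0,"dz":0,"wx":0,"wy":0,"wz":-0.9},{"hand":0.4,"dx":0,"dy":0,"dz":0,"wx":0,"wy":0,"wz":-0.9},{"hand":0.4,"dx":0,"dy":0,"dz":0,"wx":0,"wy":0,"wz":0},{"hand":0.4,"dx":0,"dy":0,"dz":0,"wx":0,"wy":0,"wz":0}]'| head -3
python3 - <<'E'
from h import *
plan([.5556,-.1787,.097],207)
c=cam('side'); u,v=w2p(c,[.5556,-.1787,.05])[0].astype(int); save(cv2.resize(c['img'][v-45:v+30,u-50:u+50],None,fx=6,fy=6,interpolation=cv2.INTER_CUBIC),'crop3.png'); print(u,v)
E
```

```text
clock: 2.95
tcp_pos: [0.5208, -0.0335, 0.2686]
tool_rot: [180.0, 0.0, 179.9]
clock: 3.45
tcp_pos: [0.5536, -0.1761, 0.2084]
tool_rot: [180.0, 0.0, 179.9]
clock: 4.03
tcp_pos: [0.5534, -0.1749, 0.2089]
tool_rot: [180.0, 0.0, -153.2]
t4.0 pos [ 0.5534 -0.1749  0.2089] rpy [ 180.     0.  -153.2] F [-0.5  0.1  0.6] w0.60 ff0
units dx,dy,dz [-0.01 -0.17  4.47] w [ 0.    0.   -0.04]
296 162
```

View pics/crop3.png

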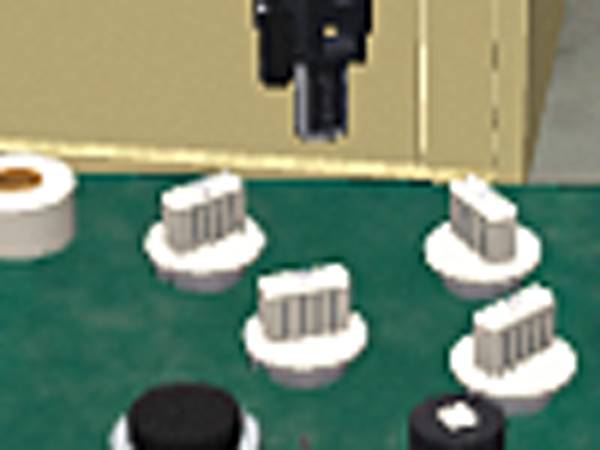

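The picture shows four ribbed grip bars. The target bar top is at crop (303,275), which matches the projection, and the gripper is above it. Descending and gripping.

```bash

python3 -m pendant '[{"hand":0.4,"dx":0,"dy":-0.17,"dz":0.9,"wx":0,"wy":0,"wz":0},{"hand":0.4,"dx":0,"dy":0,"dz":0.9,"wx":0,"wy":0,"wz":0},{"hand":0.4,"dx":0,"dy":0,"dz":0.9,"wx":0,"wy":0,"wz":0},{"hand":0.4,"dx":0,"dy":0,"dz":0.9,"wx":0,"wy":0,"wz":0},{"hand":0.4,"dx":0,"dy":0,"dz":0.87,"wx":0,"wy":0,"wz":0},{"hand":0.4,"dx":0,"dy":0,"dz":0,"wx":0,"wy":0,"wz":0}]'
python3 -m pendant '[{"hand":1,"dx":0,"dy":0,"dz":0,"wx":0,"wy":0,"wz":0},{"hand":1,"dx":0,"dy":0,"dz":0,"wx":0,"wy":0,"wz":0},{"hand":1,"dx":0,"dy":0,"dz":0,"wx":0,"wy":0,"wz":0},{"hand":1,"dx":0,"dy":0,"dz":0,"wx":0,"wy":0,"wz":0},{"hand":1,"dx":0,"dy":0,"dz":0,"wx":0,"wy":0,"wz":0},{"hand":1,"dx":0,"dy":0,"dz":0,"wx":0,"wy":0,"wz":0}]'
```

```text
clock: 4.58
tcp_pos: [0.5527, -0.1775, 0.0929]
tool_rot: [179.7, -0.3, -153.2]
contact_force: [-1.1, 0.8, -1.0]
width: 0.599
finger_force: 0.0
clock: 5.08
tcp_pos: [0.5564, -0.1792, 0.0988]
tool_rot: [-179.9, 0.1, -153.1]
contact_force: [-0.2, 1.5, 5.3]
width: 0.177
finger_force: 61.9
```

```bash

python3 -m pendant '[{"hand":1,"dx":0,"dy":0,"dz":-0.6,"wx":0,"wy":0,"wz":0},{"hand":1,"dx":0,"dy":0,"dz":-0.9,"wx":0,"wy":0,"wz":0},{"hand":1,"dx":0,"dy":0,"dz":-0.9,"wx":0,"wy":0,"wz":0},{"hand":1,"dx":0,"dy":0,"dz":-0.9,"wx":0,"wy":0,"wz":0},{"hand":1,"dx":0,"dy":0,"dz":-0.8,"wx":0,"wy":0,"wz":0}]'
python3 -m pendant '[{"hand":1,"dx":-0.77,"dy":0.89,"dz":0,"wx":0,"wy":0,"wz":0.1},{"hand":1,"dx":-0.77,"dy":0.89,"dz":0,"wx":0,"wy":0,"wz":0.1},{"hand":1,"dx":-0.77,"dy":0.89,"dz":0,"wx":0,"wy":0,"wz":0.1},{"hand":1,"dx":-0.77,"dy":0.89,"dz":0,"wx":0,"wy":0,"wz":0},{"hand":1,"dx":-0.77,"dy":0.89,"dz":0,"wx":0,"wy":0,"wz":0},{"hand":1,"dx":-0.77,"dy":0.89,"dz":0,"wx":0,"wy":0,"wz":0},{"hand":1,"dx":-0.77,"dy":0.89,"dz":0,"wx":0,"wy":0,"wz":0},{"hand":1,"dx":-0.77,"dy":0.89,"dz":0,"wx":0,"wy":0,"wz":0}]'
python3 - <<'E'
from h import *
plan([.613,.049,.149],204.6)
for f in filt(cam('top')): print(f)
E
```

```text
clock: 5.5
tcp_pos: [0.5553, -0.1788, 0.2011]
tool_rot: [-180.0, 0.0, -153.1]
contact_force: [0.1, 0.0, -1.5]
width: 0.169
finger_force: 60.9
clock: 6.17
tcp_pos: [0.6175, 0.0496, 0.1997]
tool_rot: [180.0, -0.0, -154.9]
contact_force: [0.6, 0.1, -1.1]
width: 0.173
finger_force: 61.0
t6.2 pos [0.6175 0.0496 0.1997] rpy [ 180.    -0.  -154.9] F [ 0.6  0.1 -1.1] w0.17 ff61
units dx,dy,dz [0.17 0.05 2.03] w [ 0.   -0.    0.08]
(array([ 0.6192, -0.2602]), array([407.9, 141.7]), 46.7, 3.67)
(array([ 0.4825, -0.2715]), array([413., 192.]), 133.5, 2.22)
(array([ 0.4564, -0.1685]), array([374.8, 201.5]), 50.6, 3.54)
```

```bash

python3 -m pendant '[{"hand":1,"dx":0.17,"dy":0.05,"dz":0.8,"wx":0,"wy":0,"wz":0.08},{"hand":1,"dx":0,"dy":0,"dz":0.8,"wx":0,"wy":0,"wz":0},{"hand":1,"dx":0,"dy":0,"dz":0.6,"wx":0,"wy":0,"wz":0},{"hand":1,"dx":0,"dy":0,"dz":0,"wx":0,"wy":0,"wz":0},{"hand":1,"dx":0,"dy":0,"dz":0,"wx":0,"wy":0,"wz":0}]'
python3 - <<'E'
from h import *
plan([.613,.049,.149],204.6)
I=[]
for n in('side','top'):
    c=cam(n); u,v=w2p(c,[.613,.049,.04])[0].astype(int); I.append(cv2.resize(c['img'][v-40:v+26,u-40:u+26],None,fx=6,fy=6,interpolation=cv2.INTER_CUBIC)); print(u,v)
save(np.hstack(I),'crop4.png')
E
```

```text
clock: 6.63
tcp_pos: [0.6122, 0.0475, 0.1439]
tool_rot: [179.9, -0.1, -155.4]
contact_force: [0.9, -0.6, -1.1]
width: 0.176
finger_force: 61.0
t6.6 pos [0.6122 0.0475 0.1439] rpy [ 1.799e+02 -1.000e-01 -1.554e+02] F [ 0.9 -0.6 -1.1] w0.18 ff61
units dx,dy,dz [-0.05  0.04 -0.2 ] w [ 0.01 -0.02  0.  ]
257 210
293 141
```

View pics/crop4.png

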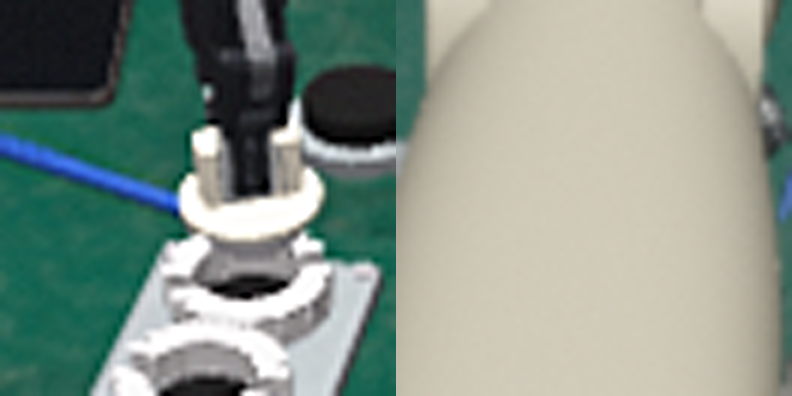

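```bash

python3 - <<'E'
from h import *
c=cam('side'); a=np.radians(np.arange(0,360,5))
def ell(x,y,z,r):
    p=(w2p(c,np.c_[x+r*np.cos(a),y+r*np.sin(a),np.full(72,z)])-[217,170])*6
    return p.min(0).round(),p.max(0).round(),p.mean(0).round()
print('ring d',ell(.613,.049,.03,.033),'bore',ell(.613,.049,.03,.0215)); print('ring c',ell(.6157,.119,.03,.033))
print('flange top',ell(.6122,.0475,.0665,.029))
print('pad top',ell(.5952,-.0949,.026,.026))
E
```

```text
ring d (array([166., 218.]), array([328., 312.]), array([247., 264.])) bore (array([194., 234.]), array([300., 295.]), array([247., 264.]))
ring c (array([115., 316.]), array([285., 420.]), array([200., 368.]))
flange top (array([172., 148.]), array([317., 229.]), array([244., 188.]))
pad top (array([300.,  58.]), array([416., 120.]), array([358.,  89.]))
```

```bash

python3 - <<'E'
from h import *
c=cam('side'); g=c['img'].min(2)
for v in range(200,208): print(v,g[v,242:276].tolist())
for v in range(214,222): print(v,g[v,240:276].tolist())
E
```

```text
200 [43, 42, 34, 1, 237, 255, 249, 167, 144, 155, 128, 130, 111, 34, 13, 19, 12, 10, 0, 117, 149, 111, 139, 143, 147, 255, 255, 245, 75, 28, 39, 52, 61, 62]
201 [64, 58, 39, 3, 255, 255, 255, 177, 139, 153, 151, 132, 119, 38, 30, 31, 48, 76, 66, 117, 153, 162, 166, 199, 233, 255, 255, 251, 82, 32, 45, 43, 43, 38]
202 [68, 72, 61, 29, 255, 255, 255, 213, 148, 144, 147, 134, 123, 87, 120, 160, 172, 210, 242, 242, 243, 247, 244, 249, 254, 255, 255, 200, 53, 38, 42, 39, 39, 31]
203 [35, 53, 51, 44, 251, 255, 255, 252, 182, 168, 171, 200, 237, 243, 248, 255, 251, 255, 255, 255, 255, 254, 253, 253, 253, 255, 255, 140, 38, 38, 41, 45, 42, 40]
204 [33, 28, 25, 22, 205, 255, 255, 255, 243, 243, 244, 249, 255, 255, 255, 255, 254, 252, 251, 251, 250, 250, 251, 254, 255, 255, 184, 65, 27, 32, 35, 37, 39, 45]
205 [40, 27, 25, 6, 82, 234, 255, 255, 255, 255, 254, 253, 251, 251, 250, 250, 250, 250, 250, 250, 251, 252, 255, 255, 246, 200, 91, 24, 20, 29, 34, 38, 38, 42]
206 [43, 36, 27, 18, 36, 123, 217, 250, 255, 255, 254, 253, 251, 251, 251, 251, 251, 252, 252, 254, 255, 255, 251, 209, 117, 95, 32
[... 906 characters left out ...]
2, 207, 174, 206, 245, 248, 255, 255, 255, 191, 48, 2, 12, 20, 24, 26, 28, 20, 16, 7, 0, 97, 224, 254, 255, 253, 255, 255, 179, 110, 164, 205, 201, 202]
219 [166, 210, 207, 208, 168, 216, 250, 239, 240, 255, 255, 255, 246, 196, 111, 61, 58, 9, 0, 106, 114, 194, 235, 249, 255, 255, 255, 255, 255, 202, 108, 105, 173, 204, 199, 200]
220 [195, 211, 201, 205, 173, 184, 182, 187, 246, 255, 254, 255, 255, 255, 249, 247, 249, 242, 237, 253, 250, 255, 255, 255, 255, 255, 251, 245, 195, 97, 101, 133, 176, 202, 200, 200]
221 [205, 206, 199, 202, 193, 174, 149, 173, 228, 238, 255, 255, 254, 255, 255, 255, 255, 255, 255, 255, 255, 255, 255, 255, 253, 237, 186, 112, 152, 102, 104, 126, 186, 203, 199, 202]
```

```bash

python3 -m pendant '[{"hand":1,"dx":-0.05,"dy":0.04,"dz":0.2,"wx":0,"wy":0,"wz":0},{"hand":1,"dx":0,"dy":0,"dz":0.2,"wx":0,"wy":0,"wz":0},{"hand":1,"dx":0,"dy":0,"dz":0.2,"wx":0,"wy":0,"wz":0},{"hand":1,"dx":0,"dy":0,"dz":0,"wx":0,"wy":0,"wz":0}]'
python3 -m pendant '[{"hand":1,"dx":0,"dy":0,"dz":0.1,"wx":0,"wy":0,"wz":0},{"hand":1,"dx":0,"dy":0,"dz":0.1,"wx":0,"wy":0,"wz":0},{"hand":1,"dx":0,"dy":0,"dz":0.1,"wx":0,"wy":0,"wz":0},{"hand":1,"dx":0,"dy":0,"dz":0,"wx":0,"wy":0,"wz":0}]'
```

```text
clock: 7.17
tcp_pos: [0.613, 0.049, 0.1283]
tool_rot: [179.9, -0.1, -155.4]
contact_force: [0.4, -0.7, -1.7]
width: 0.176
finger_force: 61.0
clock: 7.5
tcp_pos: [0.6136, 0.049, 0.1215]
tool_rot: [180.0, -0.0, -155.4]
contact_force: [0.4, 0.5, -1.5]
width: 0.171
finger_force: 61.0
```

```bash

python3 -m pendant '[{"hand":1,"dx":0,"dy":0,"dz":0.08,"wx":0,"wy":0,"wz":0},{"hand":1,"dx":0,"dy":0,"dz":0.08,"wx":0,"wy":0,"wz":0},{"hand":1,"dx":0,"dy":0,"dz":0,"wx":0,"wy":0,"wz":0}]'
python3 -m pendant '[{"hand":1,"dx":0,"dy":0,"dz":0.08,"wx":0,"wy":0,"wz":0},{"hand":1,"dx":0,"dy":0,"dz":0.08,"wx":0,"wy":0,"wz":0},{"hand":1,"dx":0,"dy":0,"dz":0,"wx":0,"wy":0,"wz":0}]'
```

```text
clock: 7.75
tcp_pos: [0.6137, 0.049, 0.1178]
tool_rot: [180.0, -0.0, -155.4]
contact_force: [0.0, 0.7, -1.5]
width: 0.171
finger_force: 61.0
clock: 8.0
tcp_pos: [0.6137, 0.049, 0.1138]
tool_rot: [180.0, -0.0, -155.4]
contact_force: [0.9, 0.6, -1.2]
width: 0.172
finger_force: 61.0
```

```bash

python3 -m pendant '[{"hand":1,"dx":0,"dy":0,"dz":0.08,"wx":0,"wy":0,"wz":0},{"hand":1,"dx":0,"dy":0,"dz":0.04,"wx":0,"wy":0,"wz":0},{"hand":1,"dx":0,"dy":0,"dz":0,"wx":0,"wy":0,"wz":0}]'
python3 -m pendant '[{"hand":0.6,"dx":0,"dy":0,"dz":0,"wx":0,"wy":0,"wz":0},{"hand":0.6,"dx":0,"dy":0,"dz":0,"wx":0,"wy":0,"wz":0},{"hand":0.6,"dx":0,"dy":0,"dz":0,"wx":0,"wy":0,"wz":0},{"hand":0.6,"dx":0,"dy":0,"dz":-0.5,"wx":0,"wy":0,"wz":0},{"hand":0.6,"dx":0,"dy":0,"dz":-1,"wx":0,"wy":0,"wz":0},{"hand":0.5,"dx":0,"dy":0,"dz":-1,"wx":0,"wy":0,"wz":0},{"hand":0.4,"dx":0,"dy":0,"dz":-1,"wx":0,"wy":0,"wz":0}]'
python3 - <<'E'
from h import *
for f in filt(cam('top')): print(f)
plan([.4824,-.2715,.2],133.3)
E
```

```text
clock: 8.25
tcp_pos: [0.6139, 0.049, 0.1128]
tool_rot: [-180.0, 0.1, -155.4]
contact_force: [-3.5, 0.7, 8.8]
width: 0.172
finger_force: 62.2
clock: 8.83
tcp_pos: [0.6135, 0.0489, 0.1989]
tool_rot: [180.0, -0.1, -155.4]
contact_force: [0.9, 0.2, -0.7]
width: 0.6
finger_force: 0.0
(array([ 0.6192, -0.2601]), array([407.9, 141.6]), 46.8, 3.65)
(array([ 0.4824, -0.2716]), array([413., 192.]), 133.6, 2.21)
(array([ 0.4564, -0.1685]), array([374.8, 201.4]), 50.5, 3.53)
t8.9 pos [0.6159 0.0489 0.2049] rpy [-179.8    0.4 -155.4] F [ 0.8 -0.1  4.7] w0.60 ff0
units dx,dy,dz [10.2  -9.42  0.16] w [1.000e-02 7.000e-02 1.189e+01]
```

```bash

python3 -m pendant '[{"hand":0.4,"dx":0.93,"dy":-0.53,"dz":0,"wx":0,"wy":0,"wz":0},{"hand":0.4,"dx":0.93,"dy":-0.53,"dz":0,"wx":0,"wy":0,"wz":0},{"hand":0.4,"dx":0.93,"dy":-0.53,"dz":0,"wx":0,"wy":0,"wz":0},{"hand":0.4,"dx":0.93,"dy":-0.53,"dz":0,"wx":0,"wy":0,"wz":0},{"hand":0.4,"dx":0.93,"dy":-0.53,"dz":0,"wx":0,"wy":0,"wz":0},{"hand":0.4,"dx":0.93,"dy":-0.53,"dz":0,"wx":0,"wy":0,"wz":0},{"hand":0.4,"dx":0.93,"dy":-0.53,"dz":0,"wx":0,"wy":0,"wz":0},{"hand":0.4,"dx":0.93,"dy":-0.53,"dz":0,"wx":0,"wy":0,"wz":0}]'|head -3
python3 -m pendant '[{"hand":0.4,"dx":0.93,"dy":-0.53,"dz":0,"wx":0,"wy":0,"wz":0},{"hand":0.4,"dx":0.93,"dy":-0.53,"dz":0,"wx":0,"wy":0,"wz":0},{"hand":0.4,"dx":0,"dy":0,"dz":0,"wx":0,"wy":0,"wz":-0.9},{"hand":0.4,"dx":0,"dy":0,"dz":0,"wx":0,"wy":0,"wz":-0.9},{"hand":0.4,"dx":0,"dy":0,"dz":0,"wx":0,"wy":0,"wz":-0.9},{"hand":0.4,"dx":0,"dy":0,"dz":0,"wx":0,"wy":0,"wz":-0.9},{"hand":0.4,"dx":0,"dy":0,"dz":0,"wx":0,"wy":0,"wz":-0.7},{"hand":0.4,"dx":0,"dy":0,"dz":0,"wx":0,"wy":0,"wz":0}]'|head -3
python3 - <<'E'
from h import *
for f in filt(cam('top')): print(f)
plan([.4566,-.1687,.098],230.5)
E
```

```text
clock: 9.55
tcp_pos: [0.488, -0.1258, 0.1984]
tool_rot: [-180.0, 0.0, -155.4]
clock: 10.22
tcp_pos: [0.4577, -0.1685, 0.1984]
tool_rot: [180.0, 0.0, -129.5]
t10.3 pos [ 0.4577 -0.1684  0.1984] rpy [ 180.     0.  -129.7] F [ 0.4  0.2 -0.8] w0.60 ff0
units dx,dy,dz [0.04 0.03 4.02] w [ 0.    0.   -0.03]
```

```bash

python3 -m pendant '[{"hand":0.4,"dx":0.04,"dy":0.03,"dz":0.85,"wx":0,"wy":0,"wz":0},{"hand":0.4,"dx":0,"dy":0,"dz":0.85,"wx":0,"wy":0,"wz":0},{"hand":0.4,"dx":0,"dy":0,"dz":0.85,"wx":0,"wy":0,"wz":0},{"hand":0.4,"dx":0,"dy":0,"dz":0.85,"wx":0,"wy":0,"wz":0},{"hand":0.4,"dx":0,"dy":0,"dz":0.6,"wx":0,"wy":0,"wz":0},{"hand":0.4,"dx":0,"dy":0,"dz":0,"wx":0,"wy":0,"wz":0}]'
python3 -m pendant '[{"hand":1,"dx":0,"dy":0,"dz":0,"wx":0,"wy":0,"wz":0},{"hand":1,"dx":0,"dy":0,"dz":0,"wx":0,"wy":0,"wz":0},{"hand":1,"dx":0,"dy":0,"dz":0,"wx":0,"wy":0,"wz":0},{"hand":1,"dx":0,"dy":0,"dz":0,"wx":0,"wy":0,"wz":0},{"hand":1,"dx":0,"dy":0,"dz":0,"wx":0,"wy":0,"wz":0},{"hand":1,"dx":0,"dy":0,"dz":0,"wx":0,"wy":0,"wz":0}]'
python3 -m pendant '[{"hand":1,"dx":0,"dy":0,"dz":-0.6,"wx":0,"wy":0,"wz":0},{"hand":1,"dx":0,"dy":0,"dz":-0.9,"wx":0,"wy":0,"wz":0},{"hand":1,"dx":0,"dy":0,"dz":-0.9,"wx":0,"wy":0,"wz":0},{"hand":1,"dx":0,"dy":0,"dz":-0.9,"wx":0,"wy":0,"wz":0},{"hand":1,"dx":0,"dy":0,"dz":-0.8,"wx":0,"wy":0,"wz":0}]'
python3 - <<'E'
from h import *
plan([.616,.1195,.2],171.7)
E
```

```text
clock: 10.77
tcp_pos: [0.4546, -0.1675, 0.0957]
tool_rot: [179.7, -0.0, -129.7]
contact_force: [-1.1, 0.7, -0.7]
width: 0.6
finger_force: 0.0
clock: 11.27
tcp_pos: [0.4573, -0.169, 0.0998]
tool_rot: [-179.9, 0.0, -129.6]
contact_force: [0.5, 2.2, 7.1]
width: 0.174
finger_force: 61.4
clock: 11.68
tcp_pos: [0.4564, -0.1686, 0.2025]
tool_rot: [-180.0, 0.0, -129.6]
contact_force: [-0.2, 0.3, -1.0]
width: 0.173
finger_force: 60.5
t11.7 pos [ 0.4564 -0.1686  0.2025] rpy [-180.     0.  -129.6] F [-0.2  0.3 -1. ] w0.17 ff60
units dx,dy,dz [-12.95   2.42   0.1 ] w [-0.    0.    9.79]
```

```bash

python3 -m pendant '[{"hand":1,"dx":-0.92,"dy":0.17,"dz":0,"wx":0,"wy":0,"wz":0},{"hand":1,"dx":-0.92,"dy":0.17,"dz":0,"wx":0,"wy":0,"wz":0},{"hand":1,"dx":-0.92,"dy":0.17,"dz":0,"wx":0,"wy":0,"wz":0},{"hand":1,"dx":-0.92,"dy":0.17,"dz":0,"wx":0,"wy":0,"wz":0},{"hand":1,"dx":-0.92,"dy":0.17,"dz":0,"wx":0,"wy":0,"wz":0},{"hand":1,"dx":-0.92,"dy":0.17,"dz":0,"wx":0,"wy":0,"wz":0},{"hand":1,"dx":-0.92,"dy":0.17,"dz":0,"wx":0,"wy":0,"wz":0}]'|head -3
python3 -m pendant '[{"hand":1,"dx":-0.92,"dy":0.17,"dz":0,"wx":0,"wy":0,"wz":0},{"hand":1,"dx":-0.92,"dy":0.17,"dz":0,"wx":0,"wy":0,"wz":0},{"hand":1,"dx":-0.92,"dy":0.17,"dz":0,"wx":0,"wy":0,"wz":0},{"hand":1,"dx":-0.92,"dy":0.17,"dz":0,"wx":0,"wy":0,"wz":0},{"hand":1,"dx":-0.92,"dy":0.17,"dz":0,"wx":0,"wy":0,"wz":0},{"hand":1,"dx":-0.92,"dy":0.17,"dz":0,"wx":0,"wy":0,"wz":0},{"hand":1,"dx":-0.92,"dy":0.17,"dz":0,"wx":0,"wy":0,"wz":0}]'|head -3
python3 -m pendant '[{"hand":1,"dx":0,"dy":0,"dz":0,"wx":0,"wy":0,"wz":0.98},{"hand":1,"dx":0,"dy":0,"dz":0,"wx":0,"wy":0,"wz":0.98},{"hand":1,"dx":0,"dy":0,"dz":0,"wx":0,"wy":0,"wz":0.98},{"hand":1,"dx":0,"dy":0,"dz":0,"wx":0,"wy":0,"wz":0.98},{"hand":1,"dx":0,"dy":0,"dz":0,"wx":0,"wy":0,"wz":0.98}]'|head -3
python3 -m pendant '[{"hand":1,"dx":0,"dy":0,"dz":0,"wx":0,"wy":0,"wz":0.98},{"hand":1,"dx":0,"dy":0,"dz":0,"wx":0,"wy":0,"wz":0.98},{"hand":1,"dx":0,"dy":0,"dz":0,"wx":0,"wy":0,"wz":0.98},{"hand":1,"dx":0,"dy":0,"dz":0,"wx":0,"wy":0,"wz":0.98},{"hand":1,"dx":0,"dy":0,"dz":0,"wx":0,"wy":0,"wz":0.98},{"hand":1,"dx":0,"dy":0,"dz":0,"wx":0,"wy":0,"wz":0}]'|head -3
python3 - <<'E'
from h import *
plan([.6163,.1190,.135],171.7)
for f in filt(cam('top')): print(f)
E
```

```text
clock: 12.27
tcp_pos: [0.5363, -0.0245, 0.2011]
tool_rot: [180.0, -0.0, -129.6]
clock: 12.85
tcp_pos: [0.6159, 0.1185, 0.2009]
tool_rot: [180.0, -0.0, -129.6]
clock: 13.27
tcp_pos: [0.6155, 0.1175, 0.2008]
tool_rot: [180.0, -0.0, -159.3]
clock: 13.77
tcp_pos: [0.6155, 0.1174, 0.2009]
tool_rot: [-180.0, -0.0, 171.5]
t13.8 pos [0.6155 0.1174 0.2009] rpy [-180.    -0.   171.5] F [-0.1  0.2 -2. ] w0.17 ff61
units dx,dy,dz [-0.02  0.07  2.64] w [-0.   -0.01 -0.04]
(array([ 0.6192, -0.2602]), array([407.9, 141.7]), 46.8, 3.68)
(array([ 0.4825, -0.2715]), array([413., 192.]), 132.6, 2.21)
```

```bash

python3 -m pendant '[{"hand":1,"dx":-0.02,"dy":0.07,"dz":0.8,"wx":0,"wy":0,"wz":0},{"hand":1,"dx":0,"dy":0,"dz":0.8,"wx":0,"wy":0,"wz":0},{"hand":1,"dx":0,"dy":0,"dz":0.6,"wx":0,"wy":0,"wz":0},{"hand":1,"dx":0,"dy":0,"dz":0.4,"wx":0,"wy":0,"wz":0},{"hand":1,"dx":0,"dy":0,"dz":0,"wx":0,"wy":0,"wz":0}]'
python3 -m pendant '[{"hand":1,"dx":0,"dy":0,"dz":0.15,"wx":0,"wy":0,"wz":0},{"hand":1,"dx":0,"dy":0,"dz":0.15,"wx":0,"wy":0,"wz":0},{"hand":1,"dx":0,"dy":0,"dz":0.15,"wx":0,"wy":0,"wz":0},{"hand":1,"dx":0,"dy":0,"dz":0,"wx":0,"wy":0,"wz":0}]'
python3 -m pendant '[{"hand":1,"dx":0,"dy":0,"dz":0.08,"wx":0,"wy":0,"wz":0},{"hand":1,"dx":0,"dy":0,"dz":0.08,"wx":0,"wy":0,"wz":0},{"hand":1,"dx":0,"dy":0,"dz":0,"wx":0,"wy":0,"wz":0}]'
```

```text
clock: 14.23
tcp_pos: [0.6149, 0.119, 0.1335]
tool_rot: [-179.9, -0.3, 171.7]
contact_force: [-0.6, -0.2, -1.5]
width: 0.178
finger_force: 60.5
clock: 14.57
tcp_pos: [0.6166, 0.1191, 0.1248]
tool_rot: [180.0, 0.0, 171.6]
contact_force: [-1.1, 0.3, -2.0]
width: 0.174
finger_force: 60.5
clock: 14.82
tcp_pos: [0.6164, 0.1191, 0.1207]
tool_rot: [180.0, -0.0, 171.6]
contact_force: [0.1, 0.5, -1.0]
width: 0.17
finger_force: 60.5
```

```bash

python3 -m pendant '[{"hand":1,"dx":0,"dy":0,"dz":0.08,"wx":0,"wy":0,"wz":0},{"hand":1,"dx":0,"dy":0,"dz":0.05,"wx":0,"wy":0,"wz":0},{"hand":1,"dx":0,"dy":0,"dz":0,"wx":0,"wy":0,"wz":0}]'
python3 -m pendant '[{"hand":1,"dx":0,"dy":0,"dz":0.06,"wx":0,"wy":0,"wz":0},{"hand":1,"dx":0,"dy":0,"dz":0.06,"wx":0,"wy":0,"wz":0},{"hand":1,"dx":0,"dy":0,"dz":0,"wx":0,"wy":0,"wz":0}]'
```

```text
clock: 15.07
tcp_pos: [0.6163, 0.1191, 0.1174]
tool_rot: [-180.0, -0.0, 171.6]
contact_force: [-0.9, 0.1, -0.7]
width: 0.174
finger_force: 60.5
clock: 15.32
tcp_pos: [0.6163, 0.1191, 0.1143]
tool_rot: [-180.0, -0.0, 171.6]
contact_force: [-0.6, 0.7, 0.2]
width: 0.174
finger_force: 60.5
```

```bash

python3 -m pendant '[{"hand":1,"dx":0,"dy":0,"dz":0.05,"wx":0,"wy":0,"wz":0},{"hand":1,"dx":0,"dy":0,"dz":0.03,"wx":0,"wy":0,"wz":0},{"hand":1,"dx":0,"dy":0,"dz":0,"wx":0,"wy":0,"wz":0}]'
python3 -m pendant '[{"hand":0.6,"dx":0,"dy":0,"dz":0,"wx":0,"wy":0,"wz":0},{"hand":0.6,"dx":0,"dy":0,"dz":0,"wx":0,"wy":0,"wz":0},{"hand":0.6,"dx":0,"dy":0,"dz":0,"wx":0,"wy":0,"wz":0},{"hand":0.6,"dx":0,"dy":0,"dz":-0.5,"wx":0,"wy":0,"wz":0},{"hand":0.6,"dx":0,"dy":0,"dz":-1,"wx":0,"wy":0,"wz":0},{"hand":0.5,"dx":0,"dy":0,"dz":-1,"wx":0,"wy":0,"wz":0},{"hand":0.4,"dx":0,"dy":0,"dz":-1,"wx":0,"wy":0,"wz":0}]'|head -3
python3 -m pendant '[{"hand":0.4,"dx":0.17,"dy":-0.9,"dz":0,"wx":0,"wy":0,"wz":0},{"hand":0.4,"dx":0.17,"dy":-0.9,"dz":0,"wx":0,"wy":0,"wz":0},{"hand":0.4,"dx":0.17,"dy":-0.9,"dz":0,"wx":0,"wy":0,"wz":0},{"hand":0.4,"dx":0.17,"dy":-0.9,"dz":0,"wx":0,"wy":0,"wz":0},{"hand":0.4,"dx":0.17,"dy":-0.9,"dz":0,"wx":0,"wy":0,"wz":0},{"hand":0.4,"dx":0.17,"dy":-0.9,"dz":0,"wx":0,"wy":0,"wz":0}]'|head -3
python3 - <<'E'
from h import *
for f in filt(cam('top')): print(f)
E
python3 -m pendant '[{"hand":0.4,"dx":0.17,"dy":-0.9,"dz":0,"wx":0,"wy":0,"wz":0},{"hand":0.4,"dx":0.17,"dy":-0.9,"dz":0,"wx":0,"wy":0,"wz":0},{"hand":0.4,"dx":0.17,"dy":-0.9,"dz":0,"wx":0,"wy":0,"wz":0},{"hand":0.4,"dx":0.17,"dy":-0.9,"dz":0,"wx":0,"wy":0,"wz":0},{"hand":0.4,"dx":0.17,"dy":-0.9,"dz":0,"wx":0,"wy":0,"wz":0},{"hand":0.4,"dx":0.17,"dy":-0.9,"dz":0,"wx":0,"wy":0,"wz":0}]'|head -3
python3 -m pendant '[{"hand":0.4,"dx":0.17,"dy":-0.9,"dz":0,"wx":0,"wy":0,"wz":0},{"hand":0.4,"dx":0.17,"dy":-0.9,"dz":0,"wx":0,"wy":0,"wz":0},{"hand":0.4,"dx":0.17,"dy":-0.9,"dz":0,"wx":0,"wy":0,"wz":0},{"hand":0.4,"dx":0.17,"dy":-0.9,"dz":0,"wx":0,"wy":0,"wz":0},{"hand":0.4,"dx":0.17,"dy":-0.9,"dz":0,"wx":0,"wy":0,"wz":0},{"hand":0.4,"dx":0.17,"dy":-0.9,"dz":0,"wx":0,"wy":0,"wz":0}]'|head -3
python3 -m pendant '[{"hand":0.4,"dx":0,"dy":0,"dz":0,"wx":0,"wy":0,"wz":0.92},{"hand":0.4,"dx":0,"dy":0,"dz":0,"wx":0,"wy":0,"wz":0.92},{"hand":0.4,"dx":0,"dy":0,"dz":0,"wx":0,"wy":0,"wz":0.92},{"hand":0.4,"dx":0,"dy":0,"dz":0,"wx":0,"wy":0,"wz":0.92},{"hand":0.4,"dx":0,"dy":0,"dz":0,"wx":0,"wy":0,"wz":0.92},{"hand":0.4,"dx":0,"dy":0,"dz":0,"wx":0,"wy":0,"wz":0.92},{"hand":0.4,"dx":0,"dy":0,"dz":0,"wx":0,"wy":0,"wz":0.92},{"hand":0.4,"dx":0,"dy":0,"dz":0,"wx":0,"wy":0,"wz":0}]'|head -3
python3 - <<'E'
from h import *
plan([.4825,-.2717,.098],133)
E
```

```text
clock: 15.57
tcp_pos: [0.6165, 0.1191, 0.1138]
tool_rot: [180.0, 0.0, 171.6]
contact_force: [-1.3, -0.1, 6.0]
width: 0.175
finger_force: 61.4
clock: 16.15
tcp_pos: [0.6162, 0.1191, 0.2005]
tool_rot: [-180.0, -0.1, 171.6]
clock: 16.65
tcp_pos: [0.5712, -0.0116, 0.2001]
tool_rot: [180.0, 0.0, 171.6]
(array([ 0.6192, -0.2602]), array([407.9, 141.7]), 46.8, 3.65)
(array([ 0.4824, -0.2715]), array([413., 192.]), 133.5, 2.2)
clock: 17.2
tcp_pos: [0.5264, -0.1415, 0.2001]
tool_rot: [180.0, 0.0, 171.6]
clock: 17.7
tcp_pos: [0.4815, -0.2714, 0.2001]
tool_rot: [180.0, 0.0, 171.6]
clock: 18.37
tcp_pos: [0.4819, -0.2704, 0.2]
tool_rot: [180.0, -0.0, 132.9]
t18.4 pos [ 0.4819 -0.2704  0.2   ] rpy [180.   -0.  132.9] F [ 0.2 -1.1 -0.4] w0.60 ff0
units dx,dy,dz [-0.05 -0.02  4.08] w [ 0.   -0.   -0.02]
```

```bash

python3 -m pendant '[{"hand":0.4,"dx":-0.05,"dy":-0.02,"dz":0.85,"wx":0,"wy":0,"wz":0},{"hand":0.4,"dx":0,"dy":0,"dz":0.85,"wx":0,"wy":0,"wz":0},{"hand":0.4,"dx":0,"dy":0,"dz":0.85,"wx":0,"wy":0,"wz":0},{"hand":0.4,"dx":0,"dy":0,"dz":0.85,"wx":0,"wy":0,"wz":0},{"hand":0.4,"dx":0,"dy":0,"dz":0.68,"wx":0,"wy":0,"wz":0},{"hand":0.4,"dx":0,"dy":0,"dz":0,"wx":0,"wy":0,"wz":0}]'
python3 -m pendant '[{"hand":1,"dx":0,"dy":0,"dz":0,"wx":0,"wy":0,"wz":0},{"hand":1,"dx":0,"dy":0,"dz":0,"wx":0,"wy":0,"wz":0},{"hand":1,"dx":0,"dy":0,"dz":0,"wx":0,"wy":0,"wz":0},{"hand":1,"dx":0,"dy":0,"dz":0,"wx":0,"wy":0,"wz":0},{"hand":1,"dx":0,"dy":0,"dz":0,"wx":0,"wy":0,"wz":0},{"hand":1,"dx":0,"dy":0,"dz":0,"wx":0,"wy":0,"wz":0}]'
python3 -m pendant '[{"hand":1,"dx":0,"dy":0,"dz":-0.6,"wx":0,"wy":0,"wz":0},{"hand":1,"dx":0,"dy":0,"dz":-0.9,"wx":0,"wy":0,"wz":0},{"hand":1,"dx":0,"dy":0,"dz":-0.9,"wx":0,"wy":0,"wz":0},{"hand":1,"dx":0,"dy":0,"dz":-0.9,"wx":0,"wy":0,"wz":0},{"hand":1,"dx":0,"dy":0,"dz":-0.8,"wx":0,"wy":0,"wz":0}]'
python3 - <<'E'
from h import *
plan([.6191,.1889,.2],151.3)
for f in filt(cam('top')): print(f)
E
```

```text
clock: 18.87
tcp_pos: [0.4804, -0.2702, 0.0946]
tool_rot: [-179.9, -0.4, 133.1]
contact_force: [-1.0, 1.2, -0.4]
width: 0.599
finger_force: 0.0
clock: 19.37
tcp_pos: [0.4833, -0.2724, 0.0996]
tool_rot: [180.0, 0.2, 133.0]
contact_force: [0.2, -0.2, 6.2]
width: 0.176
finger_force: 60.4
clock: 19.78
tcp_pos: [0.4821, -0.2715, 0.2018]
tool_rot: [180.0, -0.0, 133.0]
contact_force: [0.2, 0.1, -0.9]
width: 0.174
finger_force: 59.6
t19.8 pos [ 0.4821 -0.2715  0.2018] rpy [180.  -0. 133.] F [ 0.2  0.1 -0.9] w0.17 ff60
units dx,dy,dz [ 9.73 16.57  0.08] w [ 0.   -0.   -3.05]
(array([ 0.6192, -0.2602]), array([407.9, 141.7]), 46.7, 3.68)
```

```bash

python3 -m pendant '[{"hand":1,"dx":0.54,"dy":0.92,"dz":0,"wx":0,"wy":0,"wz":0},{"hand":1,"dx":0.54,"dy":0.92,"dz":0,"wx":0,"wy":0,"wz":0},{"hand":1,"dx":0.54,"dy":0.92,"dz":0,"wx":0,"wy":0,"wz":0},{"hand":1,"dx":0.54,"dy":0.92,"dz":0,"wx":0,"wy":0,"wz":0},{"hand":1,"dx":0.54,"dy":0.92,"dz":0,"wx":0,"wy":0,"wz":0},{"hand":1,"dx":0.54,"dy":0.92,"dz":0,"wx":0,"wy":0,"wz":0},{"hand":1,"dx":0.54,"dy":0.92,"dz":0,"wx":0,"wy":0,"wz":0}]'|head -3
python3 -m pendant '[{"hand":1,"dx":0.54,"dy":0.92,"dz":0,"wx":0,"wy":0,"wz":0},{"hand":1,"dx":0.54,"dy":0.92,"dz":0,"wx":0,"wy":0,"wz":0},{"hand":1,"dx":0.54,"dy":0.92,"dz":0,"wx":0,"wy":0,"wz":0},{"hand":1,"dx":0.54,"dy":0.92,"dz":0,"wx":0,"wy":0,"wz":0},{"hand":1,"dx":0.54,"dy":0.92,"dz":0,"wx":0,"wy":0,"wz":0},{"hand":1,"dx":0.54,"dy":0.92,"dz":0,"wx":0,"wy":0,"wz":0},{"hand":1,"dx":0.54,"dy":0.92,"dz":0,"wx":0,"wy":0,"wz":0}]'|head -3
python3 -m pendant '[{"hand":1,"dx":0.54,"dy":0.92,"dz":0,"wx":0,"wy":0,"wz":0},{"hand":1,"dx":0.54,"dy":0.92,"dz":0,"wx":0,"wy":0,"wz":0},{"hand":1,"dx":0.54,"dy":0.92,"dz":0,"wx":0,"wy":0,"wz":0},{"hand":1,"dx":0.54,"dy":0.92,"dz":0,"wx":0,"wy":0,"wz":0},{"hand":1,"dx":0,"dy":0,"dz":0,"wx":0,"wy":0,"wz":-1},{"hand":1,"dx":0,"dy":0,"dz":0,"wx":0,"wy":0,"wz":-1},{"hand":1,"dx":0,"dy":0,"dz":0,"wx":0,"wy":0,"wz":-1},{"hand":1,"dx":0,"dy":0,"dz":0,"wx":0,"wy":0,"wz":0}]'|head -3
python3 - <<'E'
from h import *
plan([.6191,.1889,.135],151.3)
E
```

```text
clock: 20.42
tcp_pos: [0.5354, -0.0914, 0.2]
tool_rot: [-180.0, -0.0, 133.0]
clock: 21.0
tcp_pos: [0.5888, 0.0875, 0.1999]
tool_rot: [-180.0, -0.0, 133.0]
clock: 21.67
tcp_pos: [0.619, 0.1887, 0.1997]
tool_rot: [-180.0, -0.1, 151.2]
t21.7 pos [0.619  0.1887 0.1997] rpy [-1.800e+02 -1.000e-01  1.512e+02] F [-0.8 -0.6 -0.5] w0.18 ff60
units dx,dy,dz [-0.    0.01  2.59] w [-0.01 -0.01 -0.02]
```

```bash

python3 -m pendant '[{"hand":1,"dx":0,"dy":0.01,"dz":0.8,"wx":0,"wy":0,"wz":0},{"hand":1,"dx":0,"dy":0,"dz":0.8,"wx":0,"wy":0,"wz":0},{"hand":1,"dx":0,"dy":0,"dz":0.6,"wx":0,"wy":0,"wz":0},{"hand":1,"dx":0,"dy":0,"dz":0.4,"wx":0,"wy":0,"wz":0},{"hand":1,"dx":0,"dy":0,"dz":0,"wx":0,"wy":0,"wz":0}]'
python3 -m pendant '[{"hand":1,"dx":0,"dy":0,"dz":0.15,"wx":0,"wy":0,"wz":0},{"hand":1,"dx":0,"dy":0,"dz":0.15,"wx":0,"wy":0,"wz":0},{"hand":1,"dx":0,"dy":0,"dz":0.1,"wx":0,"wy":0,"wz":0},{"hand":1,"dx":0,"dy":0,"dz":0,"wx":0,"wy":0,"wz":0}]'
python3 -m pendant '[{"hand":1,"dx":0,"dy":0,"dz":0.08,"wx":0,"wy":0,"wz":0},{"hand":1,"dx":0,"dy":0,"dz":0.08,"wx":0,"wy":0,"wz":0},{"hand":1,"dx":0,"dy":0,"dz":0,"wx":0,"wy":0,"wz":0}]'
```

```text
clock: 22.08
tcp_pos: [0.6179, 0.1881, 0.1326]
tool_rot: [-179.8, -0.2, 150.9]
contact_force: [-0.5, 0.1, -0.7]
width: 0.176
finger_force: 59.6
clock: 22.42
tcp_pos: [0.6198, 0.1886, 0.1258]
tool_rot: [180.0, 0.0, 151.0]
contact_force: [-0.7, -0.2, -0.9]
width: 0.177
finger_force: 59.6
clock: 22.67
tcp_pos: [0.6196, 0.1886, 0.1215]
tool_rot: [180.0, -0.0, 151.0]
contact_force: [-0.4, -0.5, -1.1]
width: 0.173
finger_force: 59.6
```

```bash

python3 -m pendant '[{"hand":1,"dx":0,"dy":0,"dz":0.08,"wx":0,"wy":0,"wz":0},{"hand":1,"dx":0,"dy":0,"dz":0.05,"wx":0,"wy":0,"wz":0},{"hand":1,"dx":0,"dy":0,"dz":0,"wx":0,"wy":0,"wz":0}]'
python3 -m pendant '[{"hand":1,"dx":0,"dy":0,"dz":0.06,"wx":0,"wy":0,"wz":0},{"hand":1,"dx":0,"dy":0,"dz":0.06,"wx":0,"wy":0,"wz":0},{"hand":1,"dx":0,"dy":0,"dz":0,"wx":0,"wy":0,"wz":0}]'
```

```text
clock: 22.92
tcp_pos: [0.6194, 0.1885, 0.1181]
tool_rot: [-180.0, -0.0, 151.0]
contact_force: [-0.2, -0.1, -1.2]
width: 0.17
finger_force: 59.6
clock: 23.17
tcp_pos: [0.6194, 0.1885, 0.115]
tool_rot: [-180.0, -0.0, 151.0]
contact_force: [0.1, 0.6, -1.4]
width: 0.175
finger_force: 59.6
```

```bash

python3 -m pendant '[{"hand":1,"dx":0,"dy":0,"dz":0.07,"wx":0,"wy":0,"wz":0},{"hand":1,"dx":0,"dy":0,"dz":0.04,"wx":0,"wy":0,"wz":0},{"hand":1,"dx":0,"dy":0,"dz":0,"wx":0,"wy":0,"wz":0}]'
python3 -m pendant '[{"hand":0.6,"dx":0,"dy":0,"dz":0,"wx":0,"wy":0,"wz":0},{"hand":0.6,"dx":0,"dy":0,"dz":0,"wx":0,"wy":0,"wz":0},{"hand":0.6,"dx":0,"dy":0,"dz":0,"wx":0,"wy":0,"wz":0},{"hand":0.6,"dx":0,"dy":0,"dz":-0.5,"wx":0,"wy":0,"wz":0},{"hand":0.6,"dx":0,"dy":0,"dz":-1,"wx":0,"wy":0,"wz":0},{"hand":0.5,"dx":0,"dy":0,"dz":-1,"wx":0,"wy":0,"wz":0},{"hand":0.4,"dx":0,"dy":0,"dz":-1,"wx":0,"wy":0,"wz":0}]'|head -3
python3 -m pendant '[{"hand":0.4,"dx":-0.48,"dy":-0.87,"dz":0,"wx":0,"wy":0,"wz":0},{"hand":0.4,"dx":-0.48,"dy":-0.87,"dz":0,"wx":0,"wy":0,"wz":0},{"hand":0.4,"dx":-0.48,"dy":-0.87,"dz":0,"wx":0,"wy":0,"wz":0},{"hand":0.4,"dx":-0.48,"dy":-0.87,"dz":0,"wx":0,"wy":0,"wz":0},{"hand":0.4,"dx":-0.48,"dy":-0.87,"dz":0,"wx":0,"wy":0,"wz":0},{"hand":0.4,"dx":-0.48,"dy":-0.87,"dz":0,"wx":0,"wy":0,"wz":0}]'|head -3
python3 -m pendant '[{"hand":0.4,"dx":-0.48,"dy":-0.87,"dz":0,"wx":0,"wy":0,"wz":0},{"hand":0.4,"dx":-0.48,"dy":-0.87,"dz":0,"wx":0,"wy":0,"wz":0},{"hand":0.4,"dx":-0.48,"dy":-0.87,"dz":0,"wx":0,"wy":0,"wz":0},{"hand":0.4,"dx":-0.48,"dy":-0.87,"dz":0,"wx":0,"wy":0,"wz":0},{"hand":0.4,"dx":-0.48,"dy":-0.87,"dz":0,"wx":0,"wy":0,"wz":0},{"hand":0.4,"dx":-0.48,"dy":-0.87,"dz":0,"wx":0,"wy":0,"wz":0}]'|head -3
python3 - <<'E'
from h import *
for f in filt(cam('top')): print(f)
plan([.6192,-.2602,.2],226.7)
E
```

```text
clock: 23.42
tcp_pos: [0.6198, 0.1886, 0.1136]
tool_rot: [180.0, 0.0, 151.0]
contact_force: [-0.9, -1.9, 4.2]
width: 0.177
finger_force: 60.3
clock: 24.0
tcp_pos: [0.6193, 0.1885, 0.2005]
tool_rot: [-180.0, -0.1, 151.0]
clock: 24.5
tcp_pos: [0.6192, 0.0384, 0.2001]
tool_rot: [180.0, 0.0, 151.0]
clock: 25.0
tcp_pos: [0.6188, -0.1108, 0.2]
tool_rot: [180.0, -0.0, 151.0]
t25.1 pos [ 0.6192 -0.1152  0.2   ] rpy [-1.799e+02  1.000e-01  1.508e+02] F [ 1.1 -3.3 -0.7] w0.60 ff0
units dx,dy,dz [-2.83 -5.06  0.02] w [ -0.03   0.   -12.66]
```

```bash

python3 - <<'E'
from h import *
t=cam('top'); s=cam('side')
save(np.hstack([t['img'][80:240,330:450],s['img'][120:220,220:360].repeat(1,0)[:160] if 0 else cv2.resize(s['img'][110:220,210:360],(218,160))]).repeat(2,0).repeat(2,1),'crop5.png')
E
```

```text
(no output)
```

View pics/crop5.png

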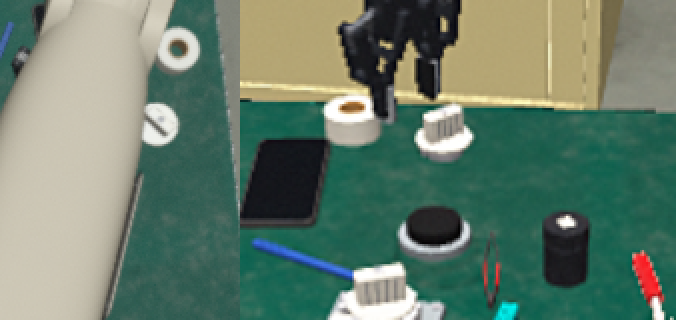

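The last cartridge is still in place (top pixel (408,142)), only partly hidden by the arm. Proceeding.

```bash

python3 -m pendant '[{"hand":0.4,"dx":-0.47,"dy":-0.84,"dz":0,"wx":0,"wy":0,"wz":0},{"hand":0.4,"dx":-0.47,"dy":-0.84,"dz":0,"wx":0,"wy":0,"wz":0},{"hand":0.4,"dx":-0.47,"dy":-0.84,"dz":0,"wx":0,"wy":0,"wz":0},{"hand":0.4,"dx":-0.47,"dy":-0.84,"dz":0,"wx":0,"wy":0,"wz":0},{"hand":0.4,"dx":-0.47,"dy":-0.84,"dz":0,"wx":0,"wy":0,"wz":0},{"hand":0.4,"dx":-0.47,"dy":-0.84,"dz":0,"wx":0,"wy":0,"wz":0}]'|head -3
python3 -m pendant '[{"hand":0.4,"dx":0,"dy":0,"dz":0,"wx":0,"wy":0,"wz":-0.9},{"hand":0.4,"dx":0,"dy":0,"dz":0,"wx":0,"wy":0,"wz":-0.9},{"hand":0.4,"dx":0,"dy":0,"dz":0,"wx":0,"wy":0,"wz":-0.9},{"hand":0.4,"dx":0,"dy":0,"dz":0,"wx":0,"wy":0,"wz":-0.9},{"hand":0.4,"dx":0,"dy":0,"dz":0,"wx":0,"wy":0,"wz":-0.9},{"hand":0.4,"dx":0,"dy":0,"dz":0,"wx":0,"wy":0,"wz":-0.9},{"hand":0.4,"dx":0,"dy":0,"dz":0,"wx":0,"wy":0,"wz":-0.9}]'|head -3
python3 -m pendant '[{"hand":0.4,"dx":0,"dy":0,"dz":0,"wx":0,"wy":0,"wz":-0.9},{"hand":0.4,"dx":0,"dy":0,"dz":0,"wx":0,"wy":0,"wz":-0.9},{"hand":0.4,"dx":0,"dy":0,"dz":0,"wx":0,"wy":0,"wz":-0.9},{"hand":0.4,"dx":0,"dy":0,"dz":0,"wx":0,"wy":0,"wz":-0.9},{"hand":0.4,"dx":0,"dy":0,"dz":0,"wx":0,"wy":0,"wz":-0.9},{"hand":0.4,"dx":0,"dy":0,"dz":0,"wx":0,"wy":0,"wz":-0.9},{"hand":0.4,"dx":0,"dy":0,"dz":0,"wx":0,"wy":0,"wz":-0.9},{"hand":0.4,"dx":0,"dy":0,"dz":0,"wx":0,"wy":0,"wz":0}]'|head -3
python3 - <<'E'
from h import *
plan([.6192,-.2602,.098],226.7)
s=cam('side'); g=s['img'].min(2); u,v=w2p(s,[.6192,-.2602,.021])[0]; print(u,v)
for ce,st,_ in blobs((g>200)[120:175,250:300],40): print(ce+[250,120],st)
E
```

```text
clock: 25.65
tcp_pos: [0.6197, -0.2537, 0.2]
tool_rot: [180.0, -0.0, 151.1]
clock: 26.23
tcp_pos: [0.6198, -0.2526, 0.1999]
tool_rot: [180.0, -0.0, -170.9]
clock: 26.9
tcp_pos: [0.6197, -0.2526, 0.2]
tool_rot: [180.0, 0.0, -133.2]
t26.9 pos [ 0.6197 -0.2526  0.2   ] rpy [ 180.     0.  -133.2] F [-0.6  0.4  0.1] w0.60 ff0
units dx,dy,dz [ 0.24 -0.19  4.08] w [0.   0.   0.02]
279.52223661318004 156.13694928109263
[253.41176471 146.74509804] [ 0 22  8 10 51]
[279.02439024 148.41463415] [23 26 13  6 41]
[280.26829268 158.32926829] [20 34 20  8 82]
```

```bash

python3 -m pendant '[{"hand":0.4,"dx":0.24,"dy":-0.19,"dz":0.85,"wx":0,"wy":0,"wz":0},{"hand":0.4,"dx":0,"dy":0,"dz":0.85,"wx":0,"wy":0,"wz":0},{"hand":0.4,"dx":0,"dy":0,"dz":0.85,"wx":0,"wy":0,"wz":0},{"hand":0.4,"dx":0,"dy":0,"dz":0.85,"wx":0,"wy":0,"wz":0},{"hand":0.4,"dx":0,"dy":0,"dz":0.68,"wx":0,"wy":0,"wz":0},{"hand":0.4,"dx":0,"dy":0,"dz":0,"wx":0,"wy":0,"wz":0}]'
python3 -m pendant '[{"hand":1,"dx":0,"dy":0,"dz":0,"wx":0,"wy":0,"wz":0},{"hand":1,"dx":0,"dy":0,"dz":0,"wx":0,"wy":0,"wz":0},{"hand":1,"dx":0,"dy":0,"dz":0,"wx":0,"wy":0,"wz":0},{"hand":1,"dx":0,"dy":0,"dz":0,"wx":0,"wy":0,"wz":0},{"hand":1,"dx":0,"dy":0,"dz":0,"wx":0,"wy":0,"wz":0},{"hand":1,"dx":0,"dy":0,"dz":0,"wx":0,"wy":0,"wz":0}]'
python3 -m pendant '[{"hand":1,"dx":0,"dy":0,"dz":-0.6,"wx":0,"wy":0,"wz":0},{"hand":1,"dx":0,"dy":0,"dz":-0.9,"wx":0,"wy":0,"wz":0},{"hand":1,"dx":0,"dy":0,"dz":-0.9,"wx":0,"wy":0,"wz":0},{"hand":1,"dx":0,"dy":0,"dz":-0.9,"wx":0,"wy":0,"wz":0},{"hand":1,"dx":0,"dy":0,"dz":-0.8,"wx":0,"wy":0,"wz":0}]'
python3 - <<'E'
from h import *
plan([.6219,.2588,.2],157.8)
E
```

```text
clock: 27.45
tcp_pos: [0.6167, -0.2597, 0.0937]
tool_rot: [179.6, -0.1, -133.5]
contact_force: [-1.1, -0.1, 0.6]
width: 0.6
finger_force: 0.0
clock: 27.95
tcp_pos: [0.6196, -0.2618, 0.0997]
tool_rot: [-179.9, 0.1, -133.4]
contact_force: [-0.6, 1.5, 4.5]
width: 0.17
finger_force: 61.5
clock: 28.37
tcp_pos: [0.6187, -0.2616, 0.202]
tool_rot: [-180.0, 0.0, -133.4]
contact_force: [-0.6, -0.2, -1.9]
width: 0.174
finger_force: 60.9
t28.4 pos [ 0.6187 -0.2616  0.202 ] rpy [-180.     0.  -133.4] F [-0.6 -0.2 -1.9] w0.17 ff61
units dx,dy,dz [-15.2   14.22   0.08] w [-0.    0.   11.46]
```

```bash

python3 -m pendant '[{"hand":1,"dx":-0.89,"dy":0.83,"dz":0,"wx":0,"wy":0,"wz":0},{"hand":1,"dx":-0.89,"dy":0.83,"dz":0,"wx":0,"wy":0,"wz":0},{"hand":1,"dx":-0.89,"dy":0.83,"dz":0,"wx":0,"wy":0,"wz":0},{"hand":1,"dx":-0.89,"dy":0.83,"dz":0,"wx":0,"wy":0,"wz":0},{"hand":1,"dx":-0.89,"dy":0.83,"dz":0,"wx":0,"wy":0,"wz":0},{"hand":1,"dx":-0.89,"dy":0.83,"dz":0,"wx":0,"wy":0,"wz":0},{"hand":1,"dx":-0.89,"dy":0.83,"dz":0,"wx":0,"wy":0,"wz":0},{"hand":1,"dx":-0.89,"dy":0.83,"dz":0,"wx":0,"wy":0,"wz":0}]'|head -3
python3 -m pendant '[{"hand":1,"dx":-0.89,"dy":0.83,"dz":0,"wx":0,"wy":0,"wz":0},{"hand":1,"dx":-0.89,"dy":0.83,"dz":0,"wx":0,"wy":0,"wz":0},{"hand":1,"dx":-0.89,"dy":0.83,"dz":0,"wx":0,"wy":0,"wz":0},{"hand":1,"dx":-0.89,"dy":0.83,"dz":0,"wx":0,"wy":0,"wz":0},{"hand":1,"dx":-0.89,"dy":0.83,"dz":0,"wx":0,"wy":0,"wz":0},{"hand":1,"dx":-0.89,"dy":0.83,"dz":0,"wx":0,"wy":0,"wz":0},{"hand":1,"dx":-0.89,"dy":0.83,"dz":0,"wx":0,"wy":0,"wz":0},{"hand":1,"dx":-0.89,"dy":0.83,"dz":0,"wx":0,"wy":0,"wz":0}]'|head -3
python3 -m pendant '[{"hand":1,"dx":-0.89,"dy":0.83,"dz":0,"wx":0,"wy":0,"wz":0},{"hand":1,"dx":0,"dy":0,"dz":0,"wx":0,"wy":0,"wz":0.95},{"hand":1,"dx":0,"dy":0,"dz":0,"wx":0,"wy":0,"wz":0.95},{"hand":1,"dx":0,"dy":0,"dz":0,"wx":0,"wy":0,"wz":0.95},{"hand":1,"dx":0,"dy":0,"dz":0,"wx":0,"wy":0,"wz":0.95},{"hand":1,"dx":0,"dy":0,"dz":0,"wx":0,"wy":0,"wz":0.95},{"hand":1,"dx":0,"dy":0,"dz":0,"wx":0,"wy":0,"wz":0.95}]'|head -3
python3 -m pendant '[{"hand":1,"dx":0,"dy":0,"dz":0,"wx":0,"wy":0,"wz":0.95},{"hand":1,"dx":0,"dy":0,"dz":0,"wx":0,"wy":0,"wz":0.95},{"hand":1,"dx":0,"dy":0,"dz":0,"wx":0,"wy":0,"wz":0.95},{"hand":1,"dx":0,"dy":0,"dz":0,"wx":0,"wy":0,"wz":0.95},{"hand":1,"dx":0,"dy":0,"dz":0,"wx":0,"wy":0,"wz":0.95},{"hand":1,"dx":0,"dy":0,"dz":0,"wx":0,"wy":0,"wz":0.95},{"hand":1,"dx":0,"dy":0,"dz":0,"wx":0,"wy":0,"wz":0}]'|head -3
python3 - <<'E'
from h import *
plan([.6219,.2588,.135],157.8)
E
```

```text
clock: 29.03
tcp_pos: [0.6202, -0.0168, 0.2007]
tool_rot: [-180.0, 0.0, -133.4]
clock: 29.7
tcp_pos: [0.622, 0.2266, 0.2006]
tool_rot: [-180.0, -0.0, -133.4]
clock: 30.28
tcp_pos: [0.6224, 0.2556, 0.2005]
tool_rot: [-180.0, -0.0, -167.9]
clock: 30.87
tcp_pos: [0.6224, 0.2555, 0.2006]
tool_rot: [-180.0, -0.0, 158.0]
t30.9 pos [0.6224 0.2555 0.2006] rpy [-180.   -0.  158.] F [ 1.4  0.3 -1.5] w0.17 ff61
units dx,dy,dz [0.07 0.11 2.62] w [-0.   -0.    0.04]
```

```bash

python3 -m pendant '[{"hand":1,"dx":0.1,"dy":0.11,"dz":0.8,"wx":0,"wy":0,"wz":0.03},{"hand":1,"dx":0,"dy":0,"dz":0.8,"wx":0,"wy":0,"wz":0},{"hand":1,"dx":0,"dy":0,"dz":0.6,"wx":0,"wy":0,"wz":0},{"hand":1,"dx":0,"dy":0,"dz":0.4,"wx":0,"wy":0,"wz":0},{"hand":1,"dx":0,"dy":0,"dz":0,"wx":0,"wy":0,"wz":0}]'
python3 -m pendant '[{"hand":1,"dx":0,"dy":0,"dz":0.15,"wx":0,"wy":0,"wz":0},{"hand":1,"dx":0,"dy":0,"dz":0.15,"wx":0,"wy":0,"wz":0},{"hand":1,"dx":0,"dy":0,"dz":0.1,"wx":0,"wy":0,"wz":0},{"hand":1,"dx":0,"dy":0,"dz":0,"wx":0,"wy":0,"wz":0}]'
python3 -m pendant '[{"hand":1,"dx":0,"dy":0,"dz":0.08,"wx":0,"wy":0,"wz":0},{"hand":1,"dx":0,"dy":0,"dz":0.08,"wx":0,"wy":0,"wz":0},{"hand":1,"dx":0,"dy":0,"dz":0,"wx":0,"wy":0,"wz":0}]'
```

```text
clock: 31.28
tcp_pos: [0.6197, 0.2586, 0.1328]
tool_rot: [-179.8, -0.2, 158.1]
contact_force: [-0.9, -0.6, -1.2]
width: 0.172
finger_force: 60.9
clock: 31.62
tcp_pos: [0.6214, 0.2592, 0.1259]
tool_rot: [180.0, 0.0, 158.0]
contact_force: [0.2, -0.3, -1.6]
width: 0.174
finger_force: 60.9
clock: 31.87
tcp_pos: [0.6212, 0.2591, 0.1215]
tool_rot: [180.0, -0.0, 158.0]
contact_force: [0.3, -0.6, -1.4]
width: 0.171
finger_force: 60.9
```

```bash

python3 -m pendant '[{"hand":1,"dx":0,"dy":0,"dz":0.08,"wx":0,"wy":0,"wz":0},{"hand":1,"dx":0,"dy":0,"dz":0.05,"wx":0,"wy":0,"wz":0},{"hand":1,"dx":0,"dy":0,"dz":0,"wx":0,"wy":0,"wz":0}]'
python3 -m pendant '[{"hand":1,"dx":0,"dy":0,"dz":0.06,"wx":0,"wy":0,"wz":0},{"hand":1,"dx":0,"dy":0,"dz":0.06,"wx":0,"wy":0,"wz":0},{"hand":1,"dx":0,"dy":0,"dz":0,"wx":0,"wy":0,"wz":0}]'
```

```text
clock: 32.12
tcp_pos: [0.6211, 0.2591, 0.1181]
tool_rot: [-180.0, -0.0, 158.0]
contact_force: [-1.3, -0.1, -0.7]
width: 0.172
finger_force: 60.9
clock: 32.37
tcp_pos: [0.6211, 0.2591, 0.115]
tool_rot: [-180.0, -0.0, 158.0]
contact_force: [0.2, 0.1, -0.8]
width: 0.172
finger_force: 60.9
```

```bash

python3 -m pendant '[{"hand":1,"dx":0,"dy":0,"dz":0.07,"wx":0,"wy":0,"wz":0},{"hand":1,"dx":0,"dy":0,"dz":0.04,"wx":0,"wy":0,"wz":0},{"hand":1,"dx":0,"dy":0,"dz":0,"wx":0,"wy":0,"wz":0}]'
python3 -m pendant '[{"hand":0.6,"dx":0,"dy":0,"dz":0,"wx":0,"wy":0,"wz":0},{"hand":0.6,"dx":0,"dy":0,"dz":0,"wx":0,"wy":0,"wz":0},{"hand":0.6,"dx":0,"dy":0,"dz":0,"wx":0,"wy":0,"wz":0},{"hand":0.6,"dx":0,"dy":0,"dz":-0.5,"wx":0,"wy":0,"wz":0},{"hand":0.5,"dx":0,"dy":0,"dz":-1,"wx":0,"wy":0,"wz":0},{"hand":0.3,"dx":0,"dy":0,"dz":-1,"wx":0,"wy":0,"wz":0},{"hand":0.2,"dx":0,"dy":0,"dz":-1,"wx":0,"wy":0,"wz":0}]'|head -3
python3 -m pendant '[{"hand":0.2,"dx":0.9,"dy":-0.8,"dz":0,"wx":0,"wy":0,"wz":0},{"hand":0.2,"dx":0.9,"dy":-0.8,"dz":0,"wx":0,"wy":0,"wz":0},{"hand":0.2,"dx":0.9,"dy":-0.8,"dz":0,"wx":0,"wy":0,"wz":0},{"hand":0.2,"dx":0.9,"dy":-0.8,"dz":0,"wx":0,"wy":0,"wz":0},{"hand":0.2,"dx":0.9,"dy":-0.8,"dz":0,"wx":0,"wy":0,"wz":0},{"hand":0.2,"dx":0,"dy":0,"dz":0,"wx":0,"wy":0,"wz":0}]'|head -3
python3 - <<'E'
from h import *
plan([.466,-.0535,.2],158)
t=cam('top'); s=cam('side'); 
hsv=cv2.cvtColor(t['img'],cv2.COLOR_RGB2HSV); r=hsv[180:212,318:348]
for ce,st,_ in blobs(r[...,2]<75,20): print('can',ce+[318,180],st)
save(np.hstack([cv2.resize(t['img'][110:220,190:360],None,fx=2.3,fy=2.3),cv2.resize(s['img'][190:300,200:350],None,fx=2.3,fy=2.3)]),'crop6.png')
# lid fit: dark pixels (incl. label) at known heights in both views
for c,n,box in((t,'top',(180,215,315,350)),(s,'side',(170,215,300,345))):
    h=cv2.cvtColor(c['img'],cv2.COLOR_RGB2HSV)[box[0]:box[1],box[2]:box[3]]
    b=max(blobs(h[...,2]<70,20),key=lambda q:q[1][4]); print(n,b[1]+np.array([box[2],box[0],0,0,0]))
    for X in([.466,-.0535],[.4675,-.054]):
        a=np.radians(np.arange(0,360,10)); P=np.vstack([np.c_[X[0]+r*np.cos(a),X[1]+r*np.sin(a),np.full(36,z)] for r,z in((.0205,.059),(.0205,.04),(.0195,0))]); p=w2p(c,P); print(X,p.min(0).round(1),(p.max(0)-p.min(0)).round(1))
E
```

```text
clock: 32.62
tcp_pos: [0.6214, 0.2592, 0.1136]
tool_rot: [180.0, 0.0, 158.0]
contact_force: [-2.8, -0.1, 4.6]
width: 0.178
finger_force: 61.6
clock: 33.2
tcp_pos: [0.6209, 0.259, 0.2005]
tool_rot: [-180.0, -0.1, 158.0]
clock: 33.7
tcp_pos: [0.4728, 0.2069, 0.199]
tool_rot: [-179.7, -0.4, 158.0]
t33.7 pos [0.4728 0.2069 0.199 ] rpy [-179.7   -0.4  158. ] F [-0.5 -0.6 -1. ] w0.80 ff0
units dx,dy,dz [-3.64 -9.76 -0.02] w [-0.04 -0.06  0.  ]
can [332.08695652 196.1826087 ] [  7   8  16  16 115]
top [325 196  12   8  31]
[0.466, -0.0535] [323.9 188.1] [16.5 17.5]
[0.4675, -0.054] [324.1 187.5] [16.5 17.5]
side [ 300  170   30   45 1089]
[0.466, -0.0535] [314.8 181.9] [16.1 27.6]
[0.4675, -0.054] [314.2 181.8] [16.1 27.6]
```

View pics/crop6.png

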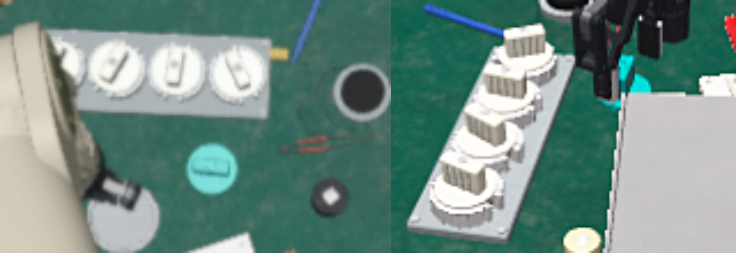

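All four cartridges are flush on their rings (top crop (60–240,65)). The dark can is at crop (330,195), that is top pixel (332,196). Moving to the can.

```bash

python3 -m pendant '[{"hand":0.2,"dx":-0.37,"dy":-0.97,"dz":0,"wx":0,"wy":0,"wz":0},{"hand":0.2,"dx":-0.37,"dy":-0.97,"dz":0,"wx":0,"wy":0,"wz":0},{"hand":0.2,"dx":-0.37,"dy":-0.97,"dz":0,"wx":0,"wy":0,"wz":0},{"hand":0.2,"dx":-0.37,"dy":-0.97,"dz":0,"wx":0,"wy":0,"wz":0},{"hand":0.2,"dx":-0.37,"dy":-0.97,"dz":0,"wx":0,"wy":0,"wz":0}]'|head -3
python3 -m pendant '[{"hand":0.2,"dx":-0.37,"dy":-0.97,"dz":0,"wx":0,"wy":0,"wz":0},{"hand":0.2,"dx":-0.37,"dy":-0.97,"dz":0,"wx":0,"wy":0,"wz":0},{"hand":0.2,"dx":-0.37,"dy":-0.97,"dz":0,"wx":0,"wy":0,"wz":0},{"hand":0.2,"dx":-0.37,"dy":-0.97,"dz":0,"wx":0,"wy":0,"wz":0},{"hand":0.2,"dx":-0.37,"dy":-0.97,"dz":0,"wx":0,"wy":0,"wz":0},{"hand":0.2,"dx":0,"dy":0,"dz":0,"wx":0,"wy":0,"wz":0},{"hand":0.2,"dx":0,"dy":0,"dz":0,"wx":0,"wy":0,"wz":0}]'|head -3
python3 - <<'E'
from h import *
plan([.468,-.0545,.099],158)
E
```

```text
clock: 34.22
tcp_pos: [0.4788, 0.0778, 0.2005]
tool_rot: [179.9, 0.1, 158.0]
clock: 34.8
tcp_pos: [0.476, -0.0525, 0.2004]
tool_rot: [180.0, 0.1, 157.8]
t34.8 pos [ 0.476  -0.0525  0.2004] rpy [1.800e+02 1.000e-01 1.578e+02] F [ 0.2  0.1 -0.2] w0.80 ff0
units dx,dy,dz [ 0.27 -0.2   4.05] w [ 0.01  0.02 -0.03]
```

```bash

python3 -m pendant '[{"hand":0.2,"dx":0.27,"dy":-0.2,"dz":0.7,"wx":0,"wy":0,"wz":0},{"hand":0.2,"dx":0,"dy":0,"dz":0.9,"wx":0,"wy":0,"wz":0},{"hand":0.2,"dx":0,"dy":0,"dz":0.9,"wx":0,"wy":0,"wz":0},{"hand":0.2,"dx":0,"dy":0,"dz":0.8,"wx":0,"wy":0,"wz":0},{"hand":0.2,"dx":0,"dy":0,"dz":0.6,"wx":0,"wy":0,"wz":0},{"hand":0.2,"dx":0,"dy":0,"dz":0.1,"wx":0,"wy":0,"wz":0},{"hand":0.2,"dx":0,"dy":0,"dz":0,"wx":0,"wy":0,"wz":0}]'
python3 -m pendant '[{"hand":1,"dx":0,"dy":0,"dz":0,"wx":0,"wy":0,"wz":0},{"hand":1,"dx":0,"dy":0,"dz":0,"wx":0,"wy":0,"wz":0},{"hand":1,"dx":0,"dy":0,"dz":0,"wx":0,"wy":0,"wz":0},{"hand":1,"dx":0,"dy":0,"dz":0,"wx":0,"wy":0,"wz":0},{"hand":1,"dx":0,"dy":0,"dz":0,"wx":0,"wy":0,"wz":0},{"hand":1,"dx":0,"dy":0,"dz":0,"wx":0,"wy":0,"wz":0}]'
python3 -m pendant '[{"hand":1,"dx":0,"dy":0,"dz":-0.5,"wx":0,"wy":0,"wz":0},{"hand":1,"dx":0,"dy":0,"dz":-0.9,"wx":0,"wy":0,"wz":0},{"hand":1,"dx":0,"dy":0,"dz":-0.9,"wx":0,"wy":0,"wz":0},{"hand":1,"dx":0,"dy":0,"dz":0,"wx":0,"wy":0,"wz":0}]'
python3 - <<'E'
from h import *
plan([.596,-.095,.150],158)
E
```

```text
clock: 35.38
tcp_pos: [0.4662, -0.0521, 0.0993]
tool_rot: [180.0, -0.1, 158.1]
contact_force: [-0.1, -0.2, 0.8]
width: 0.799
finger_force: 0.0
clock: 35.88
tcp_pos: [0.4674, -0.0533, 0.1015]
tool_rot: [180.0, 0.2, 158.0]
contact_force: [-0.0, 0.6, 6.3]
width: 0.456
finger_force: 59.8
clock: 36.22
tcp_pos: [0.4685, -0.0537, 0.1616]
tool_rot: [180.0, 0.4, 158.0]
contact_force: [1.4, -0.4, -0.4]
width: 0.461
finger_force: 60.4
t36.2 pos [ 0.4685 -0.0537  0.1616] rpy [180.    0.4 158. ] F [ 1.4 -0.4 -0.4] w0.46 ff60
units dx,dy,dz [-5.35  0.38  0.5 ] w [0.01 0.06 0.  ]
```

```bash

python3 -m pendant '[{"hand":1,"dx":-0.89,"dy":0.06,"dz":0,"wx":0,"wy":0,"wz":0},{"hand":1,"dx":-0.89,"dy":0.06,"dz":0,"wx":0,"wy":0,"wz":0},{"hand":1,"dx":-0.89,"dy":0.06,"dz":0,"wx":0,"wy":0,"wz":0},{"hand":1,"dx":-0.89,"dy":0.06,"dz":0,"wx":0,"wy":0,"wz":0},{"hand":1,"dx":-0.89,"dy":0.06,"dz":0,"wx":0,"wy":0,"wz":0},{"hand":1,"dx":-0.89,"dy":0.06,"dz":0,"wx":0,"wy":0,"wz":0},{"hand":1,"dx":0,"dy":0,"dz":0,"wx":0,"wy":0,"wz":0},{"hand":1,"dx":0,"dy":0,"dz":0,"wx":0,"wy":0,"wz":0}]'
python3 - <<'E'
from h import *
plan([.596,-.095,.135],158)
s=cam('side'); u,v=w2p(s,[.596,-.095,.03])[0].astype(int)
save(cv2.resize(s['img'][v-40:v+25,u-40:u+40],None,fx=6,fy=6,interpolation=cv2.INTER_CUBIC),'crop7.png')
E
```

```text
clock: 36.88
tcp_pos: [0.5939, -0.095, 0.1568]
tool_rot: [180.0, -0.0, 158.0]
contact_force: [-0.4, 1.0, -0.5]
width: 0.464
finger_force: 60.4
t36.9 pos [ 0.5939 -0.095   0.1568] rpy [180.  -0. 158.] F [-0.4  1.  -0.5] w0.46 ff60
units dx,dy,dz [-0.08  0.03  0.87] w [ 0.   -0.01 -0.  ]
```

View pics/crop7.png

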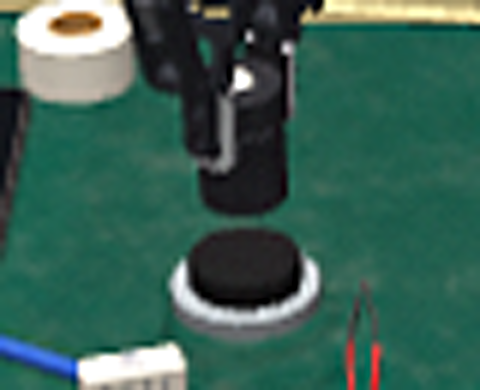

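The can is upright, centred over the pad (can u≈243, pad u≈246 in the crop).

```bash

python3 -m pendant '[{"hand":1,"dx":-0.04,"dy":0.03,"dz":0.4,"wx":0,"wy":0,"wz":0},{"hand":1,"dx":0,"dy":0,"dz":0.35,"wx":0,"wy":0,"wz":0},{"hand":1,"dx":0,"dy":0,"dz":0.25,"wx":0,"wy":0,"wz":0},{"hand":1,"dx":0,"dy":0,"dz":0.1,"wx":0,"wy":0,"wz":0},{"hand":1,"dx":0,"dy":0,"dz":0,"wx":0,"wy":0,"wz":0}]'
python3 -m pendant '[{"hand":1,"dx":0,"dy":0,"dz":0.1,"wx":0,"wy":0,"wz":0},{"hand":1,"dx":0,"dy":0,"dz":0.1,"wx":0,"wy":0,"wz":0},{"hand":1,"dx":0,"dy":0,"dz":0,"wx":0,"wy":0,"wz":0}]'
python3 -m pendant '[{"hand":1,"dx":0,"dy":0,"dz":0.1,"wx":0,"wy":0,"wz":0},{"hand":1,"dx":0,"dy":0,"dz":0.08,"wx":0,"wy":0,"wz":0},{"hand":1,"dx":0,"dy":0,"dz":0,"wx":0,"wy":0,"wz":0}]'
```

```text
clock: 37.35
tcp_pos: [0.5935, -0.094, 0.1288]
tool_rot: [-180.0, -0.1, 158.0]
contact_force: [0.1, 0.3, -0.3]
width: 0.461
finger_force: 60.4
clock: 37.6
tcp_pos: [0.5948, -0.0943, 0.1254]
tool_rot: [180.0, 0.0, 158.0]
contact_force: [-2.0, 0.1, 3.9]
width: 0.459
finger_force: 60.6
clock: 37.85
tcp_pos: [0.5949, -0.0944, 0.1211]
tool_rot: [180.0, 0.1, 158.0]
contact_force: [-1.8, 0.5, 5.2]
width: 0.46
finger_force: 61.0
```

```bash

python3 -m pendant '[{"hand":1,"dx":0,"dy":0,"dz":0.1,"wx":0,"wy":0,"wz":0},{"hand":1,"dx":0,"dy":0,"dz":0.1,"wx":0,"wy":0,"wz":0},{"hand":1,"dx":0,"dy":0,"dz":0,"wx":0,"wy":0,"wz":0}]'
python3 -m pendant '[{"hand":1,"dx":0,"dy":0,"dz":0.06,"wx":0,"wy":0,"wz":0},{"hand":1,"dx":0,"dy":0,"dz":0.04,"wx":0,"wy":0,"wz":0},{"hand":1,"dx":0,"dy":0,"dz":0,"wx":0,"wy":0,"wz":0}]'
```

```text
clock: 38.1
tcp_pos: [0.5953, -0.0946, 0.1174]
tool_rot: [180.0, 0.1, 158.0]
contact_force: [-3.4, 0.6, 10.7]
width: 0.459
finger_force: 61.1
clock: 38.35
tcp_pos: [0.5958, -0.0947, 0.1171]
tool_rot: [180.0, 0.3, 158.0]
contact_force: [-7.2, 0.1, 23.8]
width: 0.463
finger_force: 62.5
```

Bottomed out at z .117 (force jumped). Holding for about 2.2 s.

```bash

Z='x'; python3 -m pendant '[{"hand":1,"dx":0,"dy":0,"dz":0,"wx":0,"wy":0,"wz":0},{"hand":1,"dx":0,"dy":0,"dz":0,"wx":0,"wy":0,"wz":0},{"hand":1,"dx":0,"dy":0,"dz":0,"wx":0,"wy":0,"wz":0},{"hand":1,"dx":0,"dy":0,"dz":0,"wx":0,"wy":0,"wz":0},{"hand":1,"dx":0,"dy":0,"dz":0,"wx":0,"wy":0,"wz":0},{"hand":1,"dx":0,"dy":0,"dz":0,"wx":0,"wy":0,"wz":0},{"hand":1,"dx":0,"dy":0,"dz":0,"wx":0,"wy":0,"wz":0},{"hand":1,"dx":0,"dy":0,"dz":0,"wx":0,"wy":0,"wz":0}]'
python3 -m pendant '[{"hand":1,"dx":0,"dy":0,"dz":0,"wx":0,"wy":0,"wz":0},{"hand":1,"dx":0,"dy":0,"dz":0,"wx":0,"wy":0,"wz":0},{"hand":1,"dx":0,"dy":0,"dz":0,"wx":0,"wy":0,"wz":0},{"hand":1,"dx":0,"dy":0,"dz":0,"wx":0,"wy":0,"wz":0},{"hand":1,"dx":0,"dy":0,"dz":0,"wx":0,"wy":0,"wz":0},{"hand":1,"dx":0,"dy":0,"dz":0,"wx":0,"wy":0,"wz":0},{"hand":1,"dx":0,"dy":0,"dz":0,"wx":0,"wy":0,"wz":0},{"hand":1,"dx":0,"dy":0,"dz":0,"wx":0,"wy":0,"wz":0}]'
python3 -m pendant '[{"hand":1,"dx":0,"dy":0,"dz":0,"wx":0,"wy":0,"wz":0},{"hand":1,"dx":0,"dy":0,"dz":0,"wx":0,"wy":0,"wz":0},{"hand":1,"dx":0,"dy":0,"dz":0,"wx":0,"wy":0,"wz":0},{"hand":1,"dx":0,"dy":0,"dz":0,"wx":0,"wy":0,"wz":0},{"hand":1,"dx":0,"dy":0,"dz":0,"wx":0,"wy":0,"wz":0},{"hand":1,"dx":0,"dy":0,"dz":0,"wx":0,"wy":0,"wz":0},{"hand":1,"dx":0,"dy":0,"dz":0,"wx":0,"wy":0,"wz":0},{"hand":1,"dx":0,"dy":0,"dz":0,"wx":0,"wy":0,"wz":0}]'
python3 -m pendant '[{"hand":1,"dx":0,"dy":0,"dz":-0.1,"wx":0,"wy":0,"wz":0},{"hand":1,"dx":0,"dy":0,"dz":-0.4,"wx":0,"wy":0,"wz":0},{"hand":1,"dx":0,"dy":0,"dz":-0.8,"wx":0,"wy":0,"wz":0},{"hand":1,"dx":0,"dy":0,"dz":-0.9,"wx":0,"wy":0,"wz":0},{"hand":1,"dx":0,"dy":0,"dz":-0.6,"wx":0,"wy":0,"wz":0},{"hand":1,"dx":0,"dy":0,"dz":0,"wx":0,"wy":0,"wz":0}]'
python3 - <<'E'
from h import *
plan([.448,.181,.18],158)
E
```

```text
clock: 39.02
tcp_pos: [0.5957, -0.0948, 0.1171]
tool_rot: [180.0, 0.3, 158.0]
contact_force: [-6.2, 1.4, 23.0]
width: 0.461
finger_force: 62.5
clock: 39.68
tcp_pos: [0.5957, -0.0947, 0.1171]
tool_rot: [180.0, 0.3, 158.0]
contact_force: [-7.4, 1.1, 23.7]
width: 0.461
finger_force: 62.5
clock: 40.35
tcp_pos: [0.5957, -0.0947, 0.117]
tool_rot: [180.0, 0.3, 158.0]
contact_force: [-6.9, 1.4, 23.4]
width: 0.458
finger_force: 62.5
clock: 40.85
tcp_pos: [0.5966, -0.095, 0.1866]
tool_rot: [180.0, 0.4, 158.0]
contact_force: [0.1, 0.0, -0.9]
width: 0.463
finger_force: 60.5
t40.9 pos [ 0.5966 -0.095   0.1866] rpy [180.    0.4 158. ] F [ 0.1  0.  -0.9] w0.46 ff61
units dx,dy,dz [9.65 8.01 0.21] w [0.01 0.06 0.  ]
```

```bash

python3 -m pendant '[{"hand":1,"dx":0.87,"dy":0.73,"dz":0,"wx":0,"wy":0,"wz":0},{"hand":1,"dx":0.87,"dy":0.73,"dz":0,"wx":0,"wy":0,"wz":0},{"hand":1,"dx":0.87,"dy":0.73,"dz":0,"wx":0,"wy":0,"wz":0},{"hand":1,"dx":0.87,"dy":0.73,"dz":0,"wx":0,"wy":0,"wz":0},{"hand":1,"dx":0.87,"dy":0.73,"dz":0,"wx":0,"wy":0,"wz":0},{"hand":1,"dx":0.87,"dy":0.73,"dz":0,"wx":0,"wy":0,"wz":0}]'|head -3
python3 -m pendant '[{"hand":1,"dx":0.87,"dy":0.73,"dz":0,"wx":0,"wy":0,"wz":0},{"hand":1,"dx":0.87,"dy":0.73,"dz":0,"wx":0,"wy":0,"wz":0},{"hand":1,"dx":0.87,"dy":0.73,"dz":0,"wx":0,"wy":0,"wz":0},{"hand":1,"dx":0.87,"dy":0.73,"dz":0,"wx":0,"wy":0,"wz":0},{"hand":1,"dx":0.87,"dy":0.73,"dz":0,"wx":0,"wy":0,"wz":0},{"hand":1,"dx":0,"dy":0,"dz":0,"wx":0,"wy":0,"wz":0},{"hand":1,"dx":0,"dy":0,"dz":0,"wx":0,"wy":0,"wz":0}]'|head -3
python3 - <<'E'
from h import *
plan([.448,.181,.115],158)
E
```

```text
clock: 41.35
tcp_pos: [0.5134, 0.057, 0.1817]
tool_rot: [-180.0, -0.1, 158.0]
clock: 41.93
tcp_pos: [0.4469, 0.1823, 0.1821]
tool_rot: [-180.0, -0.1, 158.2]
t41.9 pos [0.4469 0.1823 0.1821] rpy [-1.800e+02 -1.000e-01  1.582e+02] F [-0.4 -0.5 -1.1] w0.47 ff61
units dx,dy,dz [-0.06 -0.03  2.68] w [-0.01 -0.01  0.03]
```

```bash

python3 -m pendant '[{"hand":1,"dx":-0.06,"dy":-0.03,"dz":0.8,"wx":0,"wy":0,"wz":0},{"hand":1,"dx":0,"dy":0,"dz":0.8,"wx":0,"wy":0,"wz":0},{"hand":1,"dx":0,"dy":0,"dz":0.7,"wx":0,"wy":0,"wz":0},{"hand":1,"dx":0,"dy":0,"dz":0.4,"wx":0,"wy":0,"wz":0},{"hand":1,"dx":0,"dy":0,"dz":0.1,"wx":0,"wy":0,"wz":0},{"hand":1,"dx":0,"dy":0,"dz":0,"wx":0,"wy":0,"wz":0}]'
python3 -m pendant '[{"hand":1,"dx":0,"dy":0,"dz":0.06,"wx":0,"wy":0,"wz":0},{"hand":1,"dx":0,"dy":0,"dz":0.06,"wx":0,"wy":0,"wz":0},{"hand":1,"dx":0,"dy":0,"dz":0,"wx":0,"wy":0,"wz":0}]'
```

```text
clock: 42.43
tcp_pos: [0.4489, 0.1794, 0.1123]
tool_rot: [-179.9, -0.1, 157.9]
contact_force: [0.6, -0.1, 0.0]
width: 0.461
finger_force: 60.6
clock: 42.68
tcp_pos: [0.4497, 0.1801, 0.1108]
tool_rot: [180.0, 0.1, 158.0]
contact_force: [-0.8, 0.4, -0.9]
width: 0.462
finger_force: 60.6
```

```bash

python3 -m pendant '[{"hand":1,"dx":0,"dy":0,"dz":0.07,"wx":0,"wy":0,"wz":0},{"hand":1,"dx":0,"dy":0,"dz":0.07,"wx":0,"wy":0,"wz":0},{"hand":1,"dx":0,"dy":0,"dz":0,"wx":0,"wy":0,"wz":0}]'
python3 -m pendant '[{"hand":1,"dx":0,"dy":0,"dz":0.05,"wx":0,"wy":0,"wz":0},{"hand":1,"dx":0,"dy":0,"dz":0,"wx":0,"wy":0,"wz":0}]'
```

```text
clock: 42.93
tcp_pos: [0.4491, 0.1801, 0.1066]
tool_rot: [180.0, 0.0, 158.0]
contact_force: [-0.4, 0.2, -1.1]
width: 0.461
finger_force: 60.6
clock: 43.1
tcp_pos: [0.4492, 0.1802, 0.1056]
tool_rot: [180.0, 0.0, 158.0]
contact_force: [-0.7, -0.7, 1.9]
width: 0.465
finger_force: 60.9
```

Contact with the dish floor. Release, lift away and check.

```bash

python3 -m pendant '[{"hand":0.4,"dx":0,"dy":0,"dz":0,"wx":0,"wy":0,"wz":0},{"hand":0.3,"dx":0,"dy":0,"dz":0,"wx":0,"wy":0,"wz":0},{"hand":0.2,"dx":0,"dy":0,"dz":0,"wx":0,"wy":0,"wz":0},{"hand":0.2,"dx":0,"dy":0,"dz":-0.3,"wx":0,"wy":0,"wz":0},{"hand":0.2,"dx":0,"dy":0,"dz":-0.8,"wx":0,"wy":0,"wz":0},{"hand":0.2,"dx":0,"dy":0,"dz":-1,"wx":0,"wy":0,"wz":0},{"hand":0.2,"dx":0,"dy":0,"dz":-1,"wx":0,"wy":0,"wz":0},{"hand":0.2,"dx":0,"dy":0,"dz":-1,"wx":0,"wy":0,"wz":0}]'
python3 -m pendant '[{"hand":0.2,"dx":0,"dy":-0.9,"dz":-0.5,"wx":0,"wy":0,"wz":0},{"hand":0.2,"dx":0,"dy":-0.9,"dz":-0.5,"wx":0,"wy":0,"wz":0},{"hand":0.2,"dx":0,"dy":-0.9,"dz":-0.5,"wx":0,"wy":0,"wz":0},{"hand":0.2,"dx":0,"dy":-0.9,"dz":0,"wx":0,"wy":0,"wz":0},{"hand":0.2,"dx":0,"dy":-0.9,"dz":0,"wx":0,"wy":0,"wz":0},{"hand":0.2,"dx":0,"dy":-0.9,"dz":0,"wx":0,"wy":0,"wz":0},{"hand":0.2,"dx":0,"dy":-0.9,"dz":0,"wx":0,"wy":0,"wz":0},{"hand":0.2,"dx":0,"dy":0,"dz":0,"wx":0,"wy":0,"wz":0}]'|head -3
python3 - <<'E'
from h import *
t=cam('top'); s=cam('side')
save(np.hstack([cv2.resize(t['img'][110:230,190:330],None,fx=2.6,fy=2.6),cv2.resize(s['img'][180:300,200:350],None,fx=2.6,fy=2.6)]),'crop8.png')
# flange-top ellipse centre predicted for seated cartridges (z=.035) vs seen white rows
for x,y in((.6137,.049),(.6163,.119),(.6194,.1887),(.621,.259)): print((w2p(s,[x,y,.064])[0]-[200,180])*2.6)
E
```

```text
clock: 43.77
tcp_pos: [0.4488, 0.1801, 0.2094]
tool_rot: [180.0, -0.0, 158.0]
contact_force: [0.8, -0.2, -0.6]
width: 0.801
finger_force: 0.0
clock: 44.43
tcp_pos: [0.3887, 0.032, 0.2459]
tool_rot: [-179.9, 0.0, 157.8]
[148.29179131  58.42790739]
[127.69882217 102.37822066]
[104.57780507 150.54685819]
[ 80.71987944 204.45848523]
```

View pics/crop8.png

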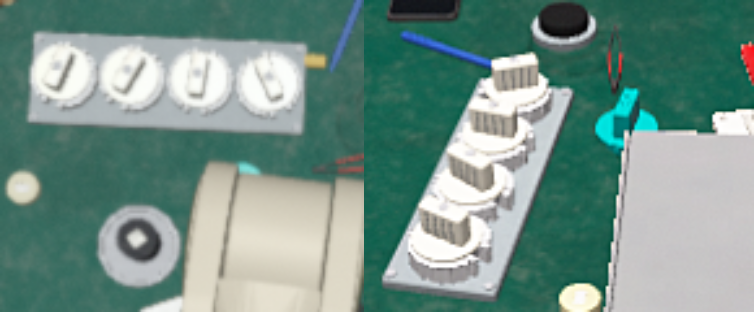

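The picture shows all four cartridges flush in the rings (crop (62–268,78)) and the can upright inside the dish at (138,240), with the robot clear.

```bash
python3 -c "
from rig import manip
print(manip.finish_job())"
```

```text
the job is handed in; nothing more can be done
None
```

The job is handed in: all four white cartridges went fully home in the manifold, the can was then held fully down on the fill pad for about two seconds, and it now stands upright in the steel dish.

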